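Open the red sample canister

TASK

Unscrew the red crank cap from the red-banded sample canister: wind its black handle round anticlockwise (seen from above) until the thread lets go. Then lift the cap clear and set it down upright, open side down, well on the lime-green mat, without dropping it.

Things in the scene. Friction and masses are not known exactly. Their poses are not given: they have to be found in the camera images.
- cap: Red round screw cap, 72 mm across, 41 mm high, about 0.17 kg, screwed fully home at the start. Origin: centre of its open underside; z up along the screw axis. A red crank arm on top (z 41 to 49 mm) points along its +x to a collar 22 mm across (top at z 52 mm) under the black handle. Anticlockwise from above loosens it; it rises 10 mm a turn, with up to 2.5 mm of free play upwards.
- handle (a point): Middle of the black crank handle, at (40, 0, 74) mm in the cap's frame. Upright round post 18 mm across, its foot 22 mm below this point and its top 18 mm above. It spins freely on its own axis: held at one hand heading, it can be carried round a 40 mm radius circle about the cap's axis, and the cap lifted by it.
- canister: Steel canister, red band, fixed, 110 mm across its foot. Origin: centre of its underside on the bench; z is the screw axis. Neck's rim at z 134 mm. Cap home: cap origin at z 100 mm, handle's top at 192 mm. The easy-running thread lets go after 2 full turns (more does no harm); the cap must then rise 15 mm more to clear the rim. A blue-capped like canister stands to the other side: not wanted.
- mat: Lime-green ribbed mat lying flat, fixed and empty, 220 mm along its x, 180 mm along its y, 4 mm thick. Origin: centre of its underside on the bench.
Things that resemble listed ones, but are neither listed nor needed, are in the scene too. Several things have the shape of the cap; the one meant has the colours described above.

How it is judged:
By the outcome, as a careful person would: the job done as asked, in the order asked, and still so for the second after the job is handed in, with the robot touching nothing.
It also fails if it takes over 61 s, if anything falls off the work surface, if the arm or the gripper's body presses on something with over 40 N, if the wrist force passes 120 N, or if a joint passes its speed limit or range.

ROBOT

A 6-joint arm with a two-finger parallel gripper is mounted at the origin on the work surface. World frame = base frame: x ahead of the robot, y to its left, z up, the work surface at z = 0. Lengths are in mm, angles in rad, forces in N, time in s.
With the tool pointing down it reaches from about 350 to 775 mm from the base axis. Payload 7.3 kg.
Tool frame: the origin (TCP) lies at the very end of the fingers, on their centre line; the grasp point (between the pads) lies 19 mm behind it; z points along the fingers, y is the line along which they close (so a half turn about z gives the same grasp; the last joint's range is limited). The gripper opens to 92 mm and grips with 3 to 60 N. Pads are 19 mm wide; open, the fingers measure 130 mm over their backs; the gripper's body (75 mm by 190 mm) begins 47 mm behind the grasp point.
Start: joints at [-1.48, 0.342, 1.524, -0, 1.275, -0.146], TCP at [123.183, -510.363, 226.741] pointing down, gripper open.
Joint ranges: [-2.53, 2.53], [-0.77, 2.02], [0.04, 2.7], [-1, 4.14], [0.28, 2.66], [-3.11, 3.11]. Speed limits (rad/s): [2.57, 2.57, 3.14, 3.14, 3.14, 3.14].

INTERFACE

Orientations are given as [roll, pitch, yaw] about the fixed x, y, z axes, in that order (R = Rz(yaw) Ry(pitch) Rx(roll)).
In Python, from plant import bot gives the robot as it stands.
- The arm moves only by the tool send_rows, never from a script. Its argument "rows" is a list of rows, each an object of numbers: "x", "y", "z": the shift along the tool's x, y, z in units of 0.2 m (1.0 is 0.2 m); "ax", "ay", "az": the turn, a rotation vector about the tool's x, y, z in units of 60 degrees (1.0 is 60 degrees); "jaw": the opening, from -1 (shut) to 1 (fully open), so that 0 is half open. In form: [{"x": .., "y": .., "z": .., "ax": .., "ay": .., "az": .., "jaw": ..}, ...]. A call has exactly 10 rows; each row is the pose to reach, as a shift and turn from the pose commanded when the call began, along the tool's axes at that moment; what a row does not reach only later rows make up. A row lasts 1/8 s, in which the tool goes at most 62.5 mm and 10.7 degrees, less where a joint would pass 70% of its speed; a pose out of reach is approached as far as the arm can. A call with a number of a shift or a turn outside -1 to 1 is refused whole. A call with a gripper value outside its range is refused whole. The fingers move at their own pace and stop on an object; the grip force is fixed at half the most. Time passes only in rows, so rows that repeat a pose let the fingers close, or fill a call up. It gives the time, the measured TCP pose, the force, the opening and the grip force at its end, in the units of the state.
- bot.get_obs(): the state, without advancing time (a new reading comes with each control period).
- bot.capture(name): name is "side" or "top" or "wrist"; returns (picture, depth): 384x512x3 uint8, red, green, blue; 384x512 float32, mm along the optical axis (not along the pixel's ray), 0 where there is no reading.
- bot.camera_model(name): a dict with "vertical_fov" (degrees; the focal length in pixels is half the picture's height over the tangent of half this angle, whatever the lens; pixels are square), "cx", "cy" (the principal point, pixels), "k1" (the pictures are not rectified: a ray, as slopes to the right and down, at radius r is drawn at 1 + k1 r^2 times it, then the intrinsics apply), "R" (3x3) and "t" (3): a world point X has camera coordinates R X + t; the wrist camera has in their place "T_tool_cam" (4x4, takes a point from camera to tool coordinates, whose origin is the TCP and whose axes are the flange's). Camera axes: x right, y down, z forward; pixel columns grow to the right and rows downward; lengths in mm; the calibration is good to about 2 mm. A picture is of the moment at which its call begins: read the wrist's pose just before it. camera_model takes no time and is no camera call.
- bot.close_job(): hands the job in; it is judged then, once.
The state is a dict: "time": time; "joint_positions": joint angles; "dq": joint speeds; "tau": joint torques, N m; "tool_pos": TCP position; "tcp_rot": TCP orientation; "contact_force": force on the tool from outside, world axes, zero at the start; "moment": the same for the moment, N m; "grip_width": finger opening in mm; "finger_force": force on a finger pad.
Only numpy, scipy, OpenCV 4.12 (cv2) and the standard library are available. Lean on these libraries where they do the work, as an engineer would, in place of code of your own. Each camera call takes 0.05 s, during which the arm holds its last target. There are 200 camera calls.

## Working session

There is one attempt and no reset: what is moved stays moved. The work goes in short steps, Python scripts to look and compute and a tool call to move; the robot and the scene stay as the last step left them, time stands still between calls to the robot, and variables do not carry over. Pictures are saved under pics/ and viewed, at most 10 in all, crops included, and the job is handed in when it is done.

Besides the shell and the picture viewer there is one more tool, called after ">>>" in YAML: its name, and indented under it one key for each argument. send_rows: Moves the arm, as the interface text tells. Its arguments: {"type":"object","properties":{"rows":{"type":"array","items":{"type":"object","properties":{"x":{"type":"number","minimum":-1,"maximum":1},"y":{"type":"number","minimum":-1,"maximum":1},"z":{"type":"number","minimum":-1,"maximum":1},"ax":{"type":"number","minimum":-1,"maximum":1},"ay":{"type":"number","minimum":-1,"maximum":1},"az":{"type":"number","minimum":-1,"maximum":1},"jaw":{"type":"number"}}}}},"required":["rows"]}

```bash
ls; mkdir -p pics; cat > h.py <<'E'
import numpy as np, cv2
from plant import bot
from scipy.spatial.transform import Rotation as Ro
def save(n,im): cv2.imwrite(f'pics/{n}.png',im[:,:,::-1])
def cloud(name,d,obs=None):
    m=bot.camera_model(name); H,W=d.shape
    f=H/2/np.tan(np.radians(m['vertical_fov'])/2)
    K=np.array([[f,0,m['cx']],[0,f,m['cy']],[0,0,1.]])
    u,v=np.meshgrid(np.arange(W),np.arange(H))
    p=np.stack([u,v],-1).reshape(-1,1,2).astype(float)
    s=cv2.undistortPoints(p,K,np.array([m['k1'],0,0,0.])).reshape(H,W,2)
    c=np.dstack([s,np.ones((H,W))])*d[...,None]
    if name=='wrist':
        T=np.array(m['T_tool_cam']); c=c@T[:3,:3].T+T[:3,3]
        R=Ro.from_euler('xyz',obs['tcp_rot']).as_matrix()
        return c@R.T+np.array(obs['tool_pos'])
    return (c-np.array(m['t']))@np.array(m['R'])
E
python3 - <<'E'
from h import *
o=bot.get_obs();print(o)
a,da=bot.capture('top');b,db=bot.capture('side')
np.savez('s0.npz',a=a,da=da,b=b,db=db)
save('top0',a);save('side0',b)
E
```

```text
pics
{'time': 0.0, 'joint_positions': array([-1.48000169e+00,  3.42685198e-01,  1.52507176e+00, -1.50442226e-05,
        1.27541083e+00, -1.46025919e-01]), 'dq': array([ 1.45200309e-03, -7.11603365e-04, -2.06681762e-04,  2.16917948e-04,
        8.47073263e-05, -1.35723845e-03]), 'tau': array([-1.73202381e-03, -4.31250286e+01, -2.44215381e+01,  7.15850922e-02,
        5.58888889e-02, -1.26355239e-04]), 'tool_pos': array([ 123.13566949, -509.90497139,  226.04534748]), 'tcp_rot': array([-3.14003219e+00, -2.14960883e-04,  2.36824774e-01]), 'contact_force': array([ 0.42785042, -0.37278967, -0.2850105 ]), 'moment': array([ 0.01117693, -0.07026484, -0.02342648]), 'finger_force': 0.0, 'grip_width': 91.85766796462323}
```

View pics/top0.png

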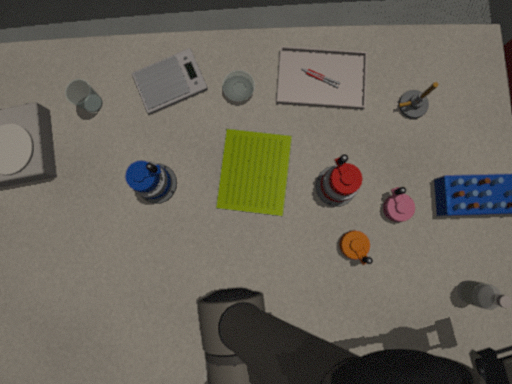

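View pics/side0.png

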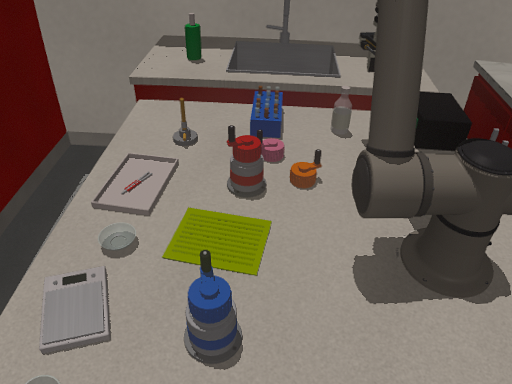

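The top view shows the red cap at about (345,178), its handle at (342,160) and the mat at (255,172). The side view shows the red-banded canister at (247,165) with its handle at (232,133), and the mat at (220,240). Next I'll measure them.

```bash
cat > m.py <<'E'
from h import *
def meas(tag,im,d,name,obs=None):
    P=cloud(name,d,obs); hsv=cv2.cvtColor(im,cv2.COLOR_RGB2HSV); ok=d>0
    h,s,v=[hsv[...,i].astype(int) for i in range(3)]
    red=((h<6)|(h>172))&(s>170)&(v>60)&ok&(P[...,2]>90)&(P[...,2]<260)&(np.hypot(P[...,0],P[...,1])<800)
    if red.sum()<20: print(tag,'no red'); return
    n,L,S,C=cv2.connectedComponentsWithStats(red.astype(np.uint8)); i=1+np.argmax(S[1:,4])
    q=P[L==i]; zt=np.percentile(q[:,2],97); t=q[q[:,2]>zt-15]
    print(tag,'red px',S[i],'z97',zt.round(1))
    zz=q[:,2]; print(' z hist',np.histogram(zz,np.arange(90,200,5))[0])
    top=q[(zz>130)&(zz<147)]
    if len(top)>8:
        c,r=cv2.minEnclosingCircle(top[:,:2].astype(np.float32)); print(' cap top circle',c,r,top.mean(0))
    c0=np.median(q,0)[:2]
    blk=(v<70)&ok&(P[...,2]>150)&(P[...,2]<225)&(np.hypot(P[...,0]-c0[0],P[...,1]-c0[1])<75)
    b=P[blk]
    if len(b): print(' handle n',len(b),'med',np.median(b,0).round(1),'min',b.min(0).round(1),'max',b.max(0).round(1))
    return c0
def mat(im,d,name):
    P=cloud(name,d); hsv=cv2.cvtColor(im,cv2.COLOR_RGB2HSV)
    g=cv2.inRange(hsv,(28,120,80),(50,255,255)); 
    n,L,S,C=cv2.connectedComponentsWithStats(g); i=1+np.argmax(S[1:,4])
    q=P[(L==i)&(d>0)]; print(' mat rect',cv2.minAreaRect(q[:,:2].astype(np.float32)),np.median(q,0))
if __name__=='__main__':
    s=np.load('s0.npz')
    for n,a,b in(('top','a','da'),('side','b','db')):
        meas(n,s[a],s[b],n); mat(s[a],s[b],n)
E
python3 m.py
```

```text
top red px [330 163  32  32 733] z97 151.3
 z hist [  0   0   0   0   2   0   8   6  23 271 202 151  69   1   0   0   0   0
   0   0   0]
 cap top circle (485.8331298828125, -243.83506774902344) 35.67967987060547 [ 482.36725813 -241.95863705  139.81038726]
 handle n 72 med [ 520.9 -224.6  188. ] min [ 515.1 -235.9  150.8] max [ 532.3 -219.   193.5]
 mat rect ((532.4845581054688, -26.79499053955078), (178.4974365234375, 219.02931213378906), 81.81402587890625) [530.45373498 -27.15132999   3.30125591]
side red px [235 135  26  15 248] z97 150.8
 z hist [ 0  0  0  0  0  0  0  0  0 94 68 60 26  0  0  0  0  0  0  0  0]
 cap top circle (486.1790466308594, -243.12278747558594) 36.874210357666016 [ 481.20923883 -236.02044704  140.2268308 ]
 handle n 97 med [ 525.6 -222.1  175.3] min [ 518.3 -234.1  151.5] max [ 534.1 -217.7  191.9]
 mat rect ((544.913818359375, 38.77813720703125), (321.68994140625, 222.49510192871094), 81.59354400634766) [528.18196225 -18.80377334   3.52680601]
```

```bash
cat >> h.py <<'E'
def shift(target,obs=None,frm=None):
    o=obs or bot.get_obs(); R=Ro.from_euler('xyz',o['tcp_rot']).as_matrix()
    return (R.T@(np.array(target,float)-np.array(o['tool_pos'] if frm is None else frm))/200).round(4)
E
python3 - <<'E'
from h import *
print(np.array(bot.camera_model('wrist')['T_tool_cam']).round(2))
print(shift([505,-230,330]))
E
```

```text
[[  -0.     -0.96   -0.26   71.24]
 [   1.     -0.     -0.      0.57]
 [  -0.     -0.26    0.96 -157.37]
 [   0.      0.      0.      1.  ]]
[ 2.1845 -0.9137 -0.5177]
```

>>> send_rows:
  rows:
    - {"x":0.05,"y":-0.02,"z":-0.1,"jaw":1}
    - {"x":0.12,"y":-0.05,"z":-0.2,"jaw":1}
    - {"x":0.2,"y":-0.08,"z":-0.3,"jaw":1}
    - {"x":0.3,"y":-0.12,"z":-0.4,"jaw":1}
    - {"x":0.4,"y":-0.17,"z":-0.48,"jaw":1}
    - {"x":0.5,"y":-0.21,"z":-0.52,"jaw":1}
    - {"x":0.6,"y":-0.25,"z":-0.52,"jaw":1}
    - {"x":0.7,"y":-0.3,"z":-0.52,"jaw":1}
    - {"x":0.82,"y":-0.35,"z":-0.52,"jaw":1}
    - {"x":0.94,"y":-0.4,"z":-0.52,"jaw":1}

```text
schema error: expected keys x, y, z, ax, ay, az, jaw
```

>>> send_rows:
  rows:
    - {"x":0.12,"y":-0.05,"z":0,"jaw":1}
    - {"x":0.24,"y":-0.1,"z":0,"jaw":1}
    - {"x":0.36,"y":-0.15,"z":0,"jaw":1}
    - {"x":0.48,"y":-0.2,"z":0,"jaw":1}
    - {"x":0.6,"y":-0.25,"z":0,"jaw":1}
    - {"x":0.7,"y":-0.29,"z":0,"jaw":1}
    - {"x":0.8,"y":-0.33,"z":0,"jaw":1}
    - {"x":0.88,"y":-0.37,"z":0,"jaw":1}
    - {"x":0.94,"y":-0.4,"z":0,"jaw":1}
    - {"x":0.97,"y":-0.41,"z":0,"jaw":1}

```text
schema error: expected keys x, y, z, ax, ay, az, jaw
```

```bash
python3 - <<'E'
from m import *
o=bot.get_obs();print(o['time'],o['tool_pos'],o['tcp_rot'],o['joint_positions'])
a,d=bot.capture('wrist');np.savez('w1.npz',a=a,d=d,p=o['tool_pos'],r=o['tcp_rot']);save('w1',a)
meas('wrist',a,d,'wrist',o)
E
```

```text
0.1 [ 123.13797389 -509.98422785  226.12410937] [-3.14025262e+00 -1.86948277e-04  2.36774157e-01] [-1.48001382e+00  3.42635325e-01  1.52492019e+00 -1.04316401e-05
  1.27539011e+00 -1.45988735e-01]
wrist no red
```

All keys are required, so I'll resend with them filled in.

>>> send_rows:
  rows:
    - {"x":0.05,"y":-0.02,"z":-0.1,"ax":0,"ay":0,"az":0,"jaw":1}
    - {"x":0.12,"y":-0.05,"z":-0.2,"ax":0,"ay":0,"az":0,"jaw":1}
    - {"x":0.2,"y":-0.08,"z":-0.3,"ax":0,"ay":0,"az":0,"jaw":1}
    - {"x":0.3,"y":-0.12,"z":-0.4,"ax":0,"ay":0,"az":0,"jaw":1}
    - {"x":0.4,"y":-0.17,"z":-0.48,"ax":0,"ay":0,"az":0,"jaw":1}
    - {"x":0.5,"y":-0.21,"z":-0.52,"ax":0,"ay":0,"az":0,"jaw":1}
    - {"x":0.6,"y":-0.25,"z":-0.52,"ax":0,"ay":0,"az":0,"jaw":1}
    - {"x":0.7,"y":-0.3,"z":-0.52,"ax":0,"ay":0,"az":0,"jaw":1}
    - {"x":0.82,"y":-0.35,"z":-0.52,"ax":0,"ay":0,"az":0,"jaw":1}
    - {"x":0.94,"y":-0.4,"z":-0.52,"ax":0,"ay":0,"az":0,"jaw":1}

```text
time: 1.4
tool_pos: [287.7, -387.8, 330.5]
tcp_rot: [-3.141, 0.0, 0.237]
contact_force: [0.9, -0.5, 0.0]
grip_width: 91.9
finger_force: 0.0
```

>>> send_rows:
  rows:
    - {"x":0.12,"y":-0.05,"z":0,"ax":0,"ay":0,"az":0,"jaw":1}
    - {"x":0.24,"y":-0.1,"z":0,"ax":0,"ay":0,"az":0,"jaw":1}
    - {"x":0.36,"y":-0.15,"z":0,"ax":0,"ay":0,"az":0,"jaw":1}
    - {"x":0.48,"y":-0.2,"z":0,"ax":0,"ay":0,"az":0,"jaw":1}
    - {"x":0.6,"y":-0.25,"z":0,"ax":0,"ay":0,"az":0,"jaw":1}
    - {"x":0.7,"y":-0.29,"z":0,"ax":0,"ay":0,"az":0,"jaw":1}
    - {"x":0.8,"y":-0.33,"z":0,"ax":0,"ay":0,"az":0,"jaw":1}
    - {"x":0.88,"y":-0.37,"z":0,"ax":0,"ay":0,"az":0,"jaw":1}
    - {"x":0.94,"y":-0.4,"z":0,"ax":0,"ay":0,"az":0,"jaw":1}
    - {"x":0.97,"y":-0.41,"z":0,"ax":0,"ay":0,"az":0,"jaw":1}

```text
time: 2.65
tool_pos: [456.9, -262.8, 330.7]
tcp_rot: [3.142, 0.0, 0.237]
contact_force: [-0.8, -0.1, 0.2]
grip_width: 91.6
finger_force: 0.0
```

```bash
python3 - <<'E'
from m import *
o=bot.get_obs();print(o['time'],o['tool_pos'],o['tcp_rot'],o['joint_positions'])
a,d=bot.capture('wrist');np.savez('w1.npz',a=a,d=d,p=o['tool_pos'],r=o['tcp_rot']);save('w1',a)
meas('wrist',a,d,'wrist',o)
E
```

```text
2.65 [ 456.91199736 -262.8286095   330.65162389] [3.14156259e+00 2.24900994e-04 2.37390316e-01] [-6.67339467e-01  2.88070571e-01  1.31707456e+00 -1.95519169e-04
  1.53656285e+00  6.66073244e-01]
wrist red px [ 217  122   56   49 1947] z97 150.8
 z hist [  0   0   0   0   0   0   0   0   0 698 523 485 241   0   0   0   0   0
   0   0   0]
 cap top circle (487.5494079589844, -243.54095458984375) 34.26044845581055 [ 485.07050281 -242.38451266  140.05734686]
```

View pics/w1.png

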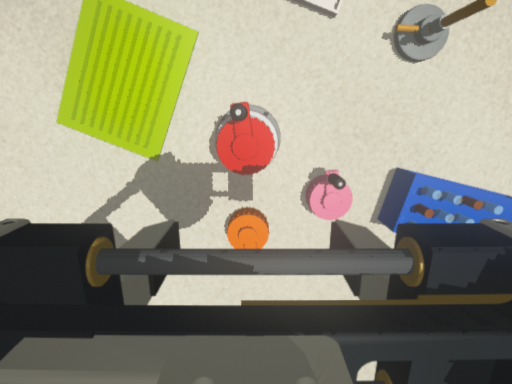

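The wrist view shows the red cap at (246,140) and the dark handle top at (238,112). The mat is at upper left. I'll fit the cap axis and handle by intersecting rays with planes at their known heights.

```bash
cat > f.py <<'E'
from h import *
def ray_at(name,uv,z,obs):
    one=np.ones((384,512)); A=cloud(name,one*100,obs); B=cloud(name,one*200,obs)
    D=B-A; return A+D*((z-A[...,2])/D[...,2])[...,None]
def fit(name,a,d,o,dz=0):
    P=cloud(name,d,o); hsv=cv2.cvtColor(a,cv2.COLOR_RGB2HSV).astype(int); h,s,v=hsv[...,0],hsv[...,1],hsv[...,2]
    near=np.hypot(P[...,0]-487,P[...,1]+243)<100
    hm=(P[...,2]>165+dz)&(P[...,2]<230+dz)&near&(d>0)
    top=hm&(P[...,2]>182+dz)
    Q=ray_at(name,None,192+dz,o)
    t=Q[top]; c,r=cv2.minEnclosingCircle(t[:,:2].astype(np.float32))
    print(name,'handle top: n',len(t),'ray mean',t.mean(0)[:2].round(1),'circ',np.round(c,1),round(r,1),'P mean',P[top].mean(0).round(1))
    red=((h<6)|(h>172))&(s>150)&near&(P[...,2]>130+dz)&(P[...,2]<160+dz)
    n,L,S,C=cv2.connectedComponentsWithStats(red.astype(np.uint8));i=1+np.argmax(S[1:,4])
    q=P[L==i]; hc=np.array(c)
    u=q[:,:2]
    # disc edge: points away from handle, fit circle on hull
    Q2=ray_at(name,None,141+dz,o)[L==i][:,:2].astype(np.float32)
    hull=cv2.convexHull(Q2)[:,0]; m0=np.median(Q2,0)
    away=(hull-m0)@(hc-m0)/np.linalg.norm(hc-m0)<15
    e=hull[away]
    M=np.c_[2*e,np.ones(len(e))]; sol=np.linalg.lstsq(M,(e**2).sum(1),rcond=None)[0]
    print('  disc centre',sol[:2].round(1),'r',np.sqrt(sol[2]+sol[0]**2+sol[1]**2).round(1),'dist to handle',np.linalg.norm(hc-sol[:2]).round(1))
if __name__=='__main__':
    w=np.load('w1.npz'); fit('wrist',w['a'],w['d'],dict(tool_pos=w['p'],tcp_rot=w['r']))
    s=np.load('s0.npz'); fit('top',s['a'],s['da'],None)
E
python3 f.py
```

```text
wrist handle top: n 243 ray mean [ 525.3 -229.7] circ [ 525.3 -229.9] 8.8 P mean [ 525.3 -229.6  190.4]
  disc centre [ 489.9 -243.4] r 34.9 dist to handle 37.9
top handle top: n 59 ray mean [ 523.4 -226.9] circ [ 523.4 -226.6] 9.7 P mean [ 523.9 -227.3  189.8]
  disc centre [ 485.2 -242.2] r 35.3 dist to handle 41.3
```

```bash
python3 - <<'E'
from h import *
print(shift([524.5,-228.5,262]))
E
```

```text
[ 0.3672 -0.0872  0.3432]
```

>>> send_rows:
  rows:
    - {"x":0.05,"y":-0.012,"z":0.05,"ax":0,"ay":0,"az":0,"jaw":1}
    - {"x":0.1,"y":-0.024,"z":0.1,"ax":0,"ay":0,"az":0,"jaw":1}
    - {"x":0.15,"y":-0.036,"z":0.15,"ax":0,"ay":0,"az":0,"jaw":1}
    - {"x":0.2,"y":-0.048,"z":0.2,"ax":0,"ay":0,"az":0,"jaw":1}
    - {"x":0.25,"y":-0.06,"z":0.25,"ax":0,"ay":0,"az":0,"jaw":1}
    - {"x":0.3,"y":-0.072,"z":0.3,"ax":0,"ay":0,"az":0,"jaw":1}
    - {"x":0.34,"y":-0.08,"z":0.33,"ax":0,"ay":0,"az":0,"jaw":0.3}
    - {"x":0.36,"y":-0.085,"z":0.34,"ax":0,"ay":0,"az":0,"jaw":0}
    - {"x":0.367,"y":-0.087,"z":0.343,"ax":0,"ay":0,"az":0,"jaw":0}
    - {"x":0.367,"y":-0.087,"z":0.343,"ax":0,"ay":0,"az":0,"jaw":0}

```text
time: 3.95
tool_pos: [523.8, -229.3, 262.4]
tcp_rot: [3.141, -0.0, 0.237]
contact_force: [-0.5, -0.3, -0.9]
grip_width: 56.2
finger_force: 0.0
```

```bash
python3 - <<'E'
from f import *
o=bot.get_obs();print(o['time'],o['tool_pos'],o['contact_force'])
a,d=bot.capture('wrist');np.savez('w2.npz',a=a,d=d,p=o['tool_pos'],r=o['tcp_rot']);save('w2',a)
fit('wrist',a,d,o)
print(shift([524.5,-228.5,162]))
E
```

```text
3.95 [ 523.80571847 -229.25558673  262.42126366] [-0.54628713 -0.30536954 -0.8759652 ]
wrist handle top: n 349 ray mean [ 527. -229.] circ [ 527.  -228.9] 9.4 P mean [ 526.4 -229.1  190.1]
  disc centre [ 484.5 -243.3] r 32.0 dist to handle 44.9
[ 0.0046 -0.0035  0.5024]
```

View pics/w2.png

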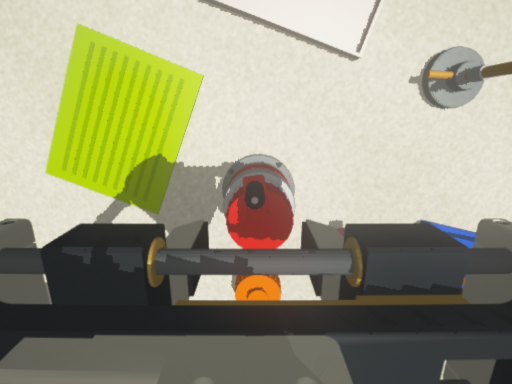

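The handle at (255,198) sits centred between the fingers, so I'll descend and close on it.

>>> send_rows:
  rows:
    - {"x":0.003,"y":-0.003,"z":0.06,"ax":0,"ay":0,"az":0,"jaw":0}
    - {"x":0.007,"y":-0.003,"z":0.14,"ax":0,"ay":0,"az":0,"jaw":0}
    - {"x":0.007,"y":-0.003,"z":0.22,"ax":0,"ay":0,"az":0,"jaw":0}
    - {"x":0.007,"y":-0.003,"z":0.3,"ax":0,"ay":0,"az":0,"jaw":0}
    - {"x":0.007,"y":-0.003,"z":0.37,"ax":0,"ay":0,"az":0,"jaw":0}
    - {"x":0.007,"y":-0.003,"z":0.43,"ax":0,"ay":0,"az":0,"jaw":0}
    - {"x":0.007,"y":-0.003,"z":0.47,"ax":0,"ay":0,"az":0,"jaw":0}
    - {"x":0.007,"y":-0.003,"z":0.495,"ax":0,"ay":0,"az":0,"jaw":0}
    - {"x":0.007,"y":-0.003,"z":0.5,"ax":0,"ay":0,"az":0,"jaw":0}
    - {"x":0.007,"y":-0.003,"z":0.5,"ax":0,"ay":0,"az":0,"jaw":0}

```text
time: 5.25
tool_pos: [525.2, -228.4, 162.4]
tcp_rot: [3.141, -0.0, 0.237]
contact_force: [0.5, 0.0, 0.4]
grip_width: 45.7
finger_force: 0.0
```

>>> send_rows:
  rows:
    - {"x":0,"y":0,"z":0,"ax":0,"ay":0,"az":0,"jaw":-0.4}
    - {"x":0,"y":0,"z":0,"ax":0,"ay":0,"az":0,"jaw":-0.6}
    - {"x":0,"y":0,"z":0,"ax":0,"ay":0,"az":0,"jaw":-0.8}
    - {"x":0,"y":0,"z":0,"ax":0,"ay":0,"az":0,"jaw":-1}
    - {"x":0,"y":0,"z":0,"ax":0,"ay":0,"az":0,"jaw":-1}
    - {"x":0,"y":0,"z":0,"ax":0,"ay":0,"az":0,"jaw":-1}
    - {"x":0,"y":0,"z":0,"ax":0,"ay":0,"az":0,"jaw":-1}
    - {"x":0,"y":0,"z":0,"ax":0,"ay":0,"az":0,"jaw":-1}
    - {"x":0,"y":0,"z":0,"ax":0,"ay":0,"az":0,"jaw":-1}
    - {"x":0,"y":0,"z":0,"ax":0,"ay":0,"az":0,"jaw":-1}

```text
time: 6.5
tool_pos: [525.1, -228.2, 162.2]
tcp_rot: [3.141, -0.0, 0.237]
contact_force: [0.7, 0.3, 1.1]
grip_width: 17.5
finger_force: 30.0
```

```bash
python3 - <<'E'
from h import *
o=bot.get_obs();print({k:np.round(o[k],3) for k in('time','tool_pos','contact_force','moment','grip_width','finger_force','joint_positions')})
R=Ro.from_euler('xyz',o['tcp_rot']).as_matrix();yaw=0.237
th0=np.radians(20.8)
for c in(0,1):
  print('call',c)
  for i in range(1,11):
    a=lambda k: th0+np.radians(18*k)
    k=i+10*c; w=40*np.array([np.cos(a(k))-np.cos(a(10*c)),np.sin(a(k))-np.sin(a(10*c))])
    x=w@[np.cos(yaw),np.sin(yaw)];y=w@[np.sin(yaw),-np.cos(yaw)]
    print(np.round([x/200,y/200,-0.5*i/200],3))
E
```

```text
{'time': np.float64(6.5), 'tool_pos': array([ 525.057, -228.238,  162.166]), 'contact_force': array([0.682, 0.251, 1.108]), 'moment': array([ 0.066, -0.045,  0.041]), 'grip_width': np.float64(17.506), 'finger_force': np.float64(29.999), 'joint_positions': array([-0.544,  0.485,  1.486, -0.   ,  1.171,  0.79 ])}
call 0
[-0.017 -0.06  -0.002]
[-0.053 -0.112 -0.005]
[-0.102 -0.15  -0.008]
[-0.161 -0.171 -0.01 ]
[-0.224 -0.173 -0.012]
[-0.284 -0.156 -0.015]
[-0.335 -0.121 -0.018]
[-0.374 -0.071 -0.02 ]
[-0.395 -0.012 -0.022]
[-0.397  0.05  -0.025]
call 1
[ 0.017  0.06  -0.002]
[ 0.053  0.112 -0.005]
[ 0.102  0.15  -0.008]
[ 0.161  0.171 -0.01 ]
[ 0.224  0.173 -0.012]
[ 0.284  0.156 -0.015]
[ 0.335  0.121 -0.018]
[ 0.374  0.071 -0.02 ]
[ 0.395  0.012 -0.022]
[ 0.397 -0.05  -0.025]
```

>>> send_rows:
  rows:
    - {"x":-0.006,"y":-0.03,"z":-0.001,"ax":0,"ay":0,"az":0,"jaw":-1}
    - {"x":-0.017,"y":-0.06,"z":-0.002,"ax":0,"ay":0,"az":0,"jaw":-1}
    - {"x":-0.033,"y":-0.087,"z":-0.004,"ax":0,"ay":0,"az":0,"jaw":-1}
    - {"x":-0.053,"y":-0.112,"z":-0.005,"ax":0,"ay":0,"az":0,"jaw":-1}
    - {"x":-0.077,"y":-0.133,"z":-0.006,"ax":0,"ay":0,"az":0,"jaw":-1}
    - {"x":-0.102,"y":-0.15,"z":-0.008,"ax":0,"ay":0,"az":0,"jaw":-1}
    - {"x":-0.131,"y":-0.163,"z":-0.009,"ax":0,"ay":0,"az":0,"jaw":-1}
    - {"x":-0.161,"y":-0.171,"z":-0.01,"ax":0,"ay":0,"az":0,"jaw":-1}
    - {"x":-0.192,"y":-0.174,"z":-0.011,"ax":0,"ay":0,"az":0,"jaw":-1}
    - {"x":-0.224,"y":-0.173,"z":-0.012,"ax":0,"ay":0,"az":0,"jaw":-1}

```text
time: 7.75
tool_pos: [473.0, -205.2, 164.6]
tcp_rot: [3.141, -0.0, 0.237]
contact_force: [1.0, -0.5, 0.1]
grip_width: 17.5
finger_force: 30.0
```

```bash
cat > st.py <<'E'
from h import *
o=bot.get_obs();print({k:np.round(o[k],2) for k in('time','tool_pos','contact_force','moment','grip_width','finger_force')})
E
python3 st.py
```

```text
{'time': np.float64(7.75), 'tool_pos': array([ 473.04, -205.22,  164.57]), 'contact_force': array([ 1.03, -0.52,  0.08]), 'moment': array([-0.12, -0.33, -0.02]), 'grip_width': np.float64(17.48), 'finger_force': np.float64(30.0)}
```

>>> send_rows:
  rows:
    - {"x":-0.06,"y":0.017,"z":-0.002,"ax":0,"ay":0,"az":0,"jaw":-1}
    - {"x":-0.111,"y":0.052,"z":-0.005,"ax":0,"ay":0,"az":0,"jaw":-1}
    - {"x":-0.15,"y":0.102,"z":-0.008,"ax":0,"ay":0,"az":0,"jaw":-1}
    - {"x":-0.171,"y":0.161,"z":-0.01,"ax":0,"ay":0,"az":0,"jaw":-1}
    - {"x":-0.173,"y":0.223,"z":-0.012,"ax":0,"ay":0,"az":0,"jaw":-1}
    - {"x":-0.156,"y":0.283,"z":-0.015,"ax":0,"ay":0,"az":0,"jaw":-1}
    - {"x":-0.12,"y":0.335,"z":-0.018,"ax":0,"ay":0,"az":0,"jaw":-1}
    - {"x":-0.071,"y":0.373,"z":-0.02,"ax":0,"ay":0,"az":0,"jaw":-1}
    - {"x":-0.012,"y":0.394,"z":-0.022,"ax":0,"ay":0,"az":0,"jaw":-1}
    - {"x":0.051,"y":0.396,"z":-0.025,"ax":0,"ay":0,"az":0,"jaw":-1}

```text
time: 9.0
tool_pos: [498.1, -276.8, 167.8]
tcp_rot: [-3.131, 0.009, 0.236]
contact_force: [-9.2, 14.1, -1.0]
grip_width: 15.5
finger_force: 29.3
```

```bash
python3 st.py; python3 - <<'E'
from h import *
a,d=bot.capture('side');save('side1',a[90:270,150:350].repeat(3,0).repeat(3,1))
E
```

```text
{'time': np.float64(9.0), 'tool_pos': array([ 498.08, -276.8 ,  167.8 ]), 'contact_force': array([-9.17, 14.12, -1.  ]), 'moment': array([ 2.18,  1.54, -0.17]), 'grip_width': np.float64(15.5), 'finger_force': np.float64(29.33)}
```

View pics/side1.png

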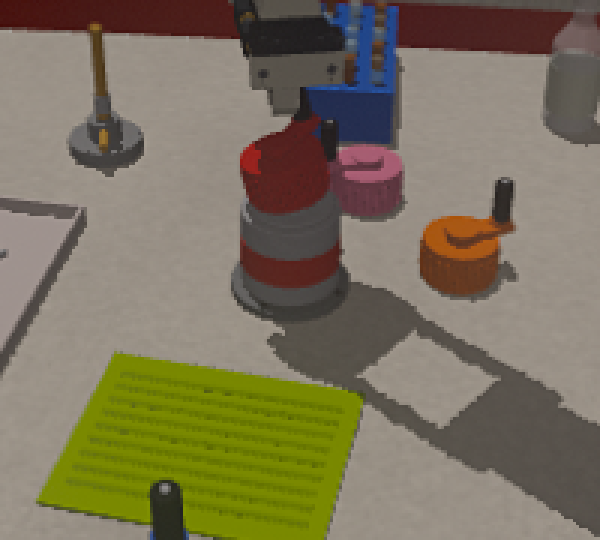

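The side view shows the cap wound round, with its arm pointing away from the camera. The cap may be tilted, and the grip width has dropped to 15.5. I'll measure before moving on.

```bash
python3 - <<'E'
from h import *
o=bot.get_obs()
ims={n:bot.capture(n) for n in('side','wrist','top')}
for n,(a,d) in ims.items():
    P=cloud(n,d,o); hsv=cv2.cvtColor(a,cv2.COLOR_RGB2HSV).astype(int)
    near=np.hypot(P[...,0]-487,P[...,1]+243)<45
    red=((hsv[...,0]<8)|(hsv[...,0]>170))&(hsv[...,1]>130)&near&(P[...,2]>110)
    q=P[red]; print(n,len(q),'zrange',np.percentile(q[:,2],[2,25,50,75,98]).round(1) if len(q) else '')
    if len(q)<30: continue
    zt=np.median(q[:,2]) if n!='side' else np.percentile(q[:,2],70)
    for _ in range(8):
        A=np.c_[q[:,:2]-[487,-243],np.ones(len(q))]
        s=q if _ else q[abs(q[:,2]-zt)<8]
        B=np.c_[s[:,:2]-[487,-243],np.ones(len(s))]
        if _: 
            r=abs(A@c-q[:,2])<3; B=A[r]; s=q[r]
        c=np.linalg.lstsq(B,s[:,2],rcond=None)[0]
    print('  plane slopes',c.round(3),len(s))
    dk=(hsv[...,2]<60)&(np.hypot(P[...,0]-500,P[...,1]+280)<40)&(P[...,2]>150)&(P[...,2]<235)
    if dk.sum(): print('  dark',dk.sum(),P[dk].mean(0).round(1),P[dk].min(0).round(1),P[dk].max(0).round(1))
a=ims['wrist'][0]; save('w3',np.vstack([a[120:330,100:420].repeat(2,0).repeat(2,1)]))
E
```

```text
side 653 zrange [112.3 128.3 140.  148.8 156.9]
  plane slopes [-4.80000e-02 -2.02000e-01  1.49238e+02] 194
  dark 56 [ 480.7 -273.3  173.5] [ 466.8 -282.4  153.5] [ 488.  -268.5  191.3]
wrist 4711 zrange [131.7 139.5 141.2 143.8 153.5]
  plane slopes [-1.74000e-01 -7.00000e-03  1.44677e+02] 3609
  dark 631 [ 497.  -278.3  199.9] [ 478.6 -286.8  167.7] [ 512.6 -269.9  214.7]
top 58 zrange [110.6 118.9 128.3 135.9 143.5]
  plane slopes [9.60000e-02 4.00000e-01 1.17179e+02] 15
```

View pics/w3.png

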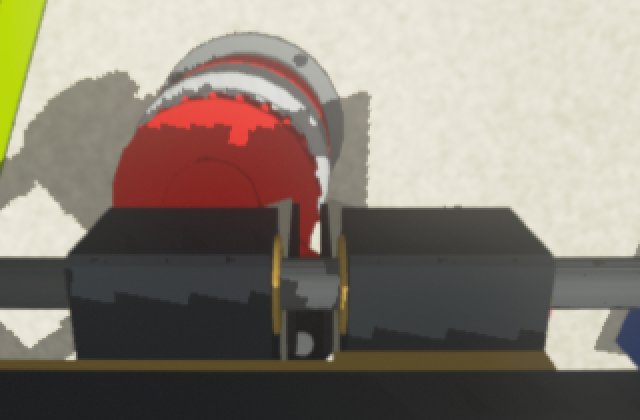

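The wrist crop shows the cap top round (205,190), shifted and apparently tilted. The handle top is at (303,343), off toward the tool's -x edge of the pads. I'll locate both numerically.

```bash
python3 - <<'E'
from h import *
o=bot.get_obs(); print(o['contact_force'],o['tool_pos'])
a,d=bot.capture('wrist'); P=cloud('wrist',d,o)
np.savez('w3.npz',a=a,d=d,p=o['tool_pos'],r=o['tcp_rot'])
for u,v in [(251,291),(252,293),(250,289),(202,215),(185,190),(205,170),(230,190),(240,220),(160,210),(200,180)]:
    print((u,v),a[v,u],P[v,u].round(1))
b,db=bot.capture('side'); Q=cloud('side',db)
np.savez('s3.npz',a=b,d=db)
# column profile of handle/cap in side view
for v in range(118,150,3):
    print(v,[ (tuple(int(t) for t in Q[v,u].round(0))) for u in range(246,264,3)],b[v,252])
E
```

```text
[0.4033214  0.48990593 0.41163853] [ 502.1273575  -279.86699371  168.60695318]
(251, 291) [39 38 38] [ 495.5 -280.4  213.6]
(252, 293) [43 42 41] [ 494.7 -281.1  213.9]
(250, 289) [39 38 37] [ 496.7 -279.7  214.1]
(202, 215) [132  38  35] [ 501.4 -244.9  150.7]
(185, 190) [138  56  50] [ 512.1 -228.9  139.5]
(205, 170) [202  74  67] [ 526.7 -238.3  129.2]
(230, 190) [136  55  50] [ 518.4 -258.9  136.1]
(240, 220) [131  45  40] [ 499.2 -270.6  138.4]
(160, 210) [134  49  43] [ 494.6 -215.   141.9]
(200, 180) [238  77  69] [ 521.1 -237.4  138. ]
118 [(492, -265, 197), (486, -280, 190), (478, -279, 190), (485, -521, 61), (476, -521, 62), (466, -526, 60)] [31 27 27]
121 [(492, -263, 189), (486, -280, 181), (478, -278, 182), (471, -287, 178), (475, -508, 58), (465, -508, 58)] [35 31 31]
124 [(493, -271, 177), (486, -282, 171), (478, -276, 174), (470, -281, 172), (474, -505, 49), (465, -507, 48)] [36 32 32]
127 [(518, -566, 1), (486, -279, 163), (477, -277, 165), (470, -278, 165), (474, -512, 34), (465, -512, 34)] [36 32 32]
130 [(517, -551, -2), (486, -285, 151), (477, -275, 157), (470, -279, 155), (468, -387, 94), (459, -394, 91)] [36 33 32]
133 [(515, -526, 1), (485, -275, 148), (477, -272, 150), (469, -273, 150), (462, -285, 144), (458, -379, 89)] [86 32 29]
136 [(491, -251, 152), (483, -254, 151), (476, -262, 147), (469, -272, 142), (467, -383, 76), (458, -383, 77)] [85 32 32]
139 [(489, -235, 153), (482, -241, 150), (475, -253, 143), (468, -253, 144), (460, -252, 145), (458, -379, 69)] [82 33 32]
142 [(489, -235, 144), (482, -237, 143), (474, -234, 146), (466, -233, 147), (459, -242, 142), (457, -383, 56)] [82 32 30]
145 [(488, -220, 145), (480, -220, 145), (473, -218, 146), (466, -227, 141), (458, -237, 136), (457, -383, 46)] [89 34 32]
148 [(487, -215, 139), (480, -214, 140), (473, -220, 136), (465, -226, 133), (458, -234, 129), (457, -383, 35)] [87 31 30]
```

>>> send_rows:
  rows:
    - {"x":0,"y":0,"z":0,"ax":0,"ay":0,"az":0,"jaw":-0.8}
    - {"x":0,"y":0,"z":0,"ax":0,"ay":0,"az":0,"jaw":-0.5}
    - {"x":0,"y":0,"z":0,"ax":0,"ay":0,"az":0,"jaw":0}
    - {"x":0,"y":0,"z":-0.05,"ax":0,"ay":0,"az":0,"jaw":0}
    - {"x":0,"y":0,"z":-0.15,"ax":0,"ay":0,"az":0,"jaw":0}
    - {"x":0,"y":0,"z":-0.3,"ax":0,"ay":0,"az":0,"jaw":0}
    - {"x":-0.05,"y":0,"z":-0.45,"ax":0,"ay":0,"az":0,"jaw":0}
    - {"x":-0.15,"y":0,"z":-0.55,"ax":0,"ay":0,"az":0,"jaw":0}
    - {"x":-0.25,"y":0,"z":-0.6,"ax":0,"ay":0,"az":0,"jaw":0}
    - {"x":-0.3,"y":0,"z":-0.6,"ax":0,"ay":0,"az":0,"jaw":0}

```text
time: 10.55
tool_pos: [442.6, -294.2, 290.3]
tcp_rot: [3.14, -0.001, 0.236]
contact_force: [-0.4, 0.4, -0.3]
grip_width: 45.7
finger_force: 0.0
```

```bash
python3 st.py; python3 - <<'E'
from f import *
o=bot.get_obs()
w,d=bot.capture('wrist'); b,db=bot.capture('side')
np.savez('w4.npz',a=w,d=d,p=o['tool_pos'],r=o['tcp_rot'])
save('c4',np.hstack([w[60:260,130:380],b[100:300,160:310]]).repeat(2,0).repeat(2,1))
for dz in(0,6):
  try: fit('wrist',w,d,o,dz)
  except Exception as e: print(e)
P=cloud('wrist',d,o)
hsv=cv2.cvtColor(w,cv2.COLOR_RGB2HSV).astype(int)
red=((hsv[...,0]<8)|(hsv[...,0]>170))&(hsv[...,1]>130)&(np.hypot(P[...,0]-487,P[...,1]+243)<45)&(P[...,2]>125)
q=P[red]
for x in range(-40,50,16):
  print([ (lambda s: None if len(s)<4 else round(float(np.median(s[:,2])),1))(q[(abs(q[:,0]-487-x)<8)&(abs(q[:,1]+243-y)<8)]) for y in range(-40,50,16)])
E
```

```text
{'time': np.float64(10.55), 'tool_pos': array([ 442.61, -294.16,  290.29]), 'contact_force': array([-0.44,  0.45, -0.33]), 'moment': array([-0.01,  0.03,  0.  ]), 'grip_width': np.float64(45.74), 'finger_force': np.float64(0.0)}
wrist handle top: n 296 ray mean [ 480.8 -286.2] circ [ 480.9 -286.2] 9.1 P mean [ 480.7 -286.3  191.4]
  disc centre [ 492.5 -248.2] r 35.2 dist to handle 39.8
wrist handle top: n 290 ray mean [ 481.5 -286.2] circ [ 481.6 -286.3] 8.6 P mean [ 480.8 -286.4  191.5]
  disc centre [ 492.8 -248.6] r 34.4 dist to handle 39.3
[None, None, None, None, None, None]
[154.1, 143.8, 145.0, 145.9, 146.5, None]
[148.9, 149.5, 150.4, 144.4, 144.9, None]
[138.2, 147.3, 150.5, 150.4, 142.5, None]
[136.8, 136.7, 138.4, 139.1, 140.1, None]
[None, 135.3, 136.0, 137.0, None, None]
```

View pics/c4.png

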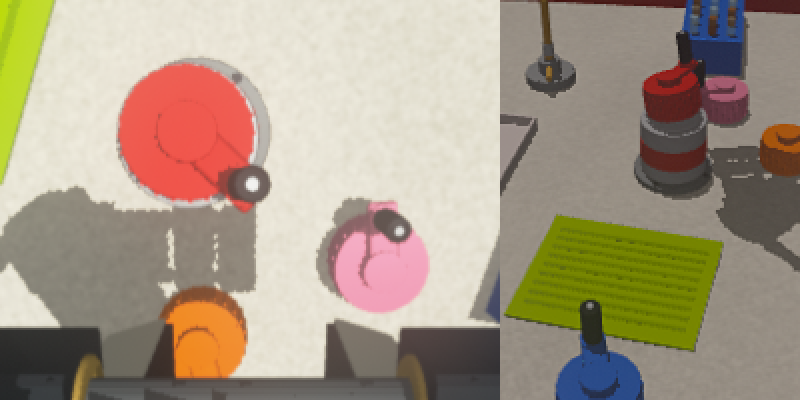

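The left half shows the cap with its handle at (250,184), clear of the fingers. The right half shows the cap leaning. I'll compare this tilt with the first pictures.

```bash
python3 - <<'E'
from f import *
def grid(n,a,d,o):
  P=cloud(n,d,o); hsv=cv2.cvtColor(a,cv2.COLOR_RGB2HSV).astype(int)
  red=((hsv[...,0]<8)|(hsv[...,0]>170))&(hsv[...,1]>130)&(np.hypot(P[...,0]-487,P[...,1]+243)<50)&(P[...,2]>125)
  q=P[red]; print(n)
  for x in range(-40,50,16):
    print([ (lambda s: None if len(s)<4 else round(float(np.median(s[:,2])),1))(q[(abs(q[:,0]-487-x)<8)&(abs(q[:,1]+243-y)<8)]) for y in range(-40,50,16)])
  # bench and band planes
  near=(np.hypot(P[...,0]-487,P[...,1]+243)<200)&(P[...,2]<15)&(P[...,2]>-15)&(d>0)
  b=P[near]; print('bench',np.linalg.lstsq(np.c_[b[:,:2]-[487,-243],np.ones(len(b))],b[:,2],rcond=None)[0].round(3))
s=np.load('s0.npz'); grid('top',s['a'],s['da'],None)
for f in('w1','w2','w4'):
  w=np.load(f+'.npz'); print(f); grid('wrist',w['a'],w['d'],dict(tool_pos=w['p'],tcp_rot=w['r']))
E
```

```text
top
[None, None, 138.6, 138.6, None, None]
[None, 139.5, 139.7, 140.1, 139.1, None]
[138.1, 140.2, 149.3, 148.6, 139.5, 133.7]
[139.0, 139.4, 149.2, 149.1, 139.5, 138.1]
[None, 138.5, 140.0, 148.1, 142.1, None]
[None, None, 139.7, None, 156.7, None]
bench [0.001 0.006 0.005]
w1
wrist
[None, None, 139.6, 140.1, None, None]
[None, 139.9, 140.0, 140.0, 140.0, None]
[140.1, 139.9, 149.8, 149.5, 139.8, 140.0]
[139.9, 139.9, 149.7, 149.6, 139.6, 139.0]
[None, 139.6, 140.1, 147.8, 140.1, None]
[None, None, 139.8, 150.3, None, None]
bench [-0.001  0.007  0.085]
w2
wrist
[None, None, None, None, None, None]
[None, 139.9, 139.9, 140.0, 140.0, None]
[139.9, 140.0, 150.0, 149.8, 140.0, 139.8]
[139.6, 139.9, 149.6, 149.5, 139.8, 139.0]
[None, 139.8, 140.0, 147.9, 139.5, None]
[None, None, 139.6, 150.0, 150.3, None]
bench [-0.002  0.008  0.363]
w4
wrist
[None, None, None, None, None, None]
[153.7, 143.8, 145.0, 145.9, 146.5, None]
[149.8, 149.5, 150.4, 144.4, 144.9, None]
[138.2, 147.3, 150.5, 150.4, 142.5, None]
[136.8, 136.7, 138.4, 139.1, 140.1, None]
[None, 135.3, 136.0, 137.0, None, None]
bench [0.    0.007 0.09 ]
```

The cap was flat at home and now leans about 10° toward +x, and it has barely risen. My lifting at the offset handle probably cocked it. I'll regrasp with the fingers closing along the lean, which should square the handle up, and then wind on gently.

>>> send_rows:
  rows:
    - {"x":0.03,"y":0,"z":0,"ax":0,"ay":0,"az":-0.15,"jaw":0}
    - {"x":0.06,"y":0,"z":0.03,"ax":0,"ay":0,"az":-0.3,"jaw":0}
    - {"x":0.09,"y":0,"z":0.06,"ax":0,"ay":0,"az":-0.45,"jaw":0}
    - {"x":0.12,"y":0,"z":0.1,"ax":0,"ay":0,"az":-0.6,"jaw":0}
    - {"x":0.15,"y":0,"z":0.14,"ax":0,"ay":0,"az":-0.75,"jaw":0}
    - {"x":0.17,"y":0,"z":0.18,"ax":0,"ay":0,"az":-0.9,"jaw":0}
    - {"x":0.18,"y":0,"z":0.22,"ax":0,"ay":0,"az":-1,"jaw":0}
    - {"x":0.183,"y":0,"z":0.26,"ax":0,"ay":0,"az":-1,"jaw":0}
    - {"x":0.183,"y":0,"z":0.3,"ax":0,"ay":0,"az":-1,"jaw":0}
    - {"x":0.183,"y":0,"z":0.3,"ax":0,"ay":0,"az":-1,"jaw":0}

```text
time: 11.9
tool_pos: [478.8, -284.9, 228.6]
tcp_rot: [-3.14, -0.001, 1.283]
contact_force: [0.2, 0.2, 0.1]
grip_width: 46.2
finger_force: 0.0
```

```bash
python3 - <<'E'
from f import *
o=bot.get_obs();print(o['time'],o['tool_pos'],o['tcp_rot'],o['contact_force'])
a,d=bot.capture('wrist'); P=cloud('wrist',d,o); np.savez('w5.npz',a=a,d=d,p=o['tool_pos'],r=o['tcp_rot'])
hm=(P[...,2]>160)&(P[...,2]<196)&(np.hypot(P[...,0]-480,P[...,1]+286)<22)&(d>0)
for lo,hi in((160,170),(170,180),(180,187),(187,196)):
  q=P[hm&(P[...,2]>=lo)&(P[...,2]<hi)]; print(lo,len(q),q.mean(0).round(1) if len(q) else '')
print(shift([478.3,-285.5,160]))
E
```

```text
11.9 [ 478.79167445 -284.93855363  228.61527953] [-3.14006524e+00 -5.97733634e-04  1.28279862e+00] [0.23686153 0.16978137 0.08987922]
160 81 [ 476.2 -277.9  164.8]
170 100 [ 477.9 -278.9  175.1]
180 73 [ 479.  -279.5  183.7]
187 445 [ 481.  -285.7  191.3]
[-0.0029 -0.0024  0.346 ]
```

>>> send_rows:
  rows:
    - {"x":0,"y":-0.002,"z":0.05,"ax":0,"ay":0,"az":0,"jaw":0}
    - {"x":0,"y":-0.002,"z":0.11,"ax":0,"ay":0,"az":0,"jaw":0}
    - {"x":-0.002,"y":-0.002,"z":0.17,"ax":0,"ay":0,"az":0,"jaw":0}
    - {"x":-0.002,"y":-0.002,"z":0.23,"ax":0,"ay":0,"az":0,"jaw":0}
    - {"x":-0.002,"y":-0.002,"z":0.28,"ax":0,"ay":0,"az":0,"jaw":0}
    - {"x":-0.002,"y":-0.002,"z":0.32,"ax":0,"ay":0,"az":0,"jaw":-0.3}
    - {"x":-0.002,"y":-0.002,"z":0.34,"ax":0,"ay":0,"az":0,"jaw":-0.5}
    - {"x":-0.002,"y":-0.002,"z":0.34,"ax":0,"ay":0,"az":0,"jaw":-0.7}
    - {"x":-0.002,"y":-0.002,"z":0.34,"ax":0,"ay":0,"az":0,"jaw":-1}
    - {"x":-0.002,"y":-0.002,"z":0.34,"ax":0,"ay":0,"az":0,"jaw":-1}

```text
time: 13.2
tool_pos: [478.2, -285.0, 161.4]
tcp_rot: [-3.14, -0.0, 1.284]
contact_force: [-1.7, 1.9, -2.1]
grip_width: 19.5
finger_force: 28.6
```

>>> send_rows:
  rows:
    - {"x":0,"y":0,"z":0,"ax":0,"ay":0,"az":0,"jaw":-1}
    - {"x":0,"y":0,"z":0,"ax":0,"ay":0,"az":0,"jaw":-1}
    - {"x":0,"y":0,"z":0,"ax":0,"ay":0,"az":0,"jaw":-1}
    - {"x":0,"y":0,"z":0,"ax":0,"ay":0,"az":0,"jaw":-1}
    - {"x":0,"y":0,"z":0,"ax":0,"ay":0,"az":0,"jaw":-1}
    - {"x":0,"y":0,"z":0,"ax":0,"ay":0,"az":0,"jaw":-1}
    - {"x":0,"y":0,"z":0,"ax":0,"ay":0,"az":0,"jaw":-1}
    - {"x":0,"y":0,"z":0,"ax":0,"ay":0,"az":0,"jaw":-1}
    - {"x":0,"y":0,"z":0,"ax":0,"ay":0,"az":0,"jaw":-1}
    - {"x":0,"y":0,"z":0,"ax":0,"ay":0,"az":0,"jaw":-1}

```text
time: 14.45
tool_pos: [478.5, -285.3, 161.4]
tcp_rot: [-3.141, -0.0, 1.284]
contact_force: [-2.2, 4.3, -2.8]
grip_width: 20.0
finger_force: 28.6
```

```bash
cat > tilt.py <<'E'
from f import *
import sys
def pose(az0=None):
    o=bot.get_obs(); print({k:np.round(o[k],2) for k in('time','tool_pos','tcp_rot','contact_force','moment','grip_width','finger_force')})
    best=None
    for n in('wrist','side'):
        a,d=bot.capture(n); P=cloud(n,d,o); hsv=cv2.cvtColor(a,cv2.COLOR_RGB2HSV).astype(int)
        red=((hsv[...,0]<8)|(hsv[...,0]>170))&(hsv[...,1]>120)&(np.hypot(P[...,0]-487,P[...,1]+243)<48)&(P[...,2]>122)&(d>0)
        # keep surfaces whose local normal points up
        gx=cv2.Sobel(P,cv2.CV_64F,1,0,ksize=3); gy=cv2.Sobel(P,cv2.CV_64F,0,1,ksize=3)
        N=np.cross(gx,gy); N/=np.linalg.norm(N,axis=2,keepdims=True)+1e-9
        q=P[red&(abs(N[...,2])>.9)]
        if len(q)<30: print(n,'few',len(q)); continue
        A=np.c_[q[:,:2]-[487.5,-243],np.ones(len(q))]; rng=np.random.default_rng(0); bi=None
        for _ in range(300):
            s=rng.choice(len(q),3,False)
            try: c=np.linalg.solve(A[s],q[s,2])
            except Exception: continue
            if np.hypot(c[0],c[1])>.4: continue
            inl=abs(A@c-q[:,2])<1.2
            if bi is None or inl.sum()>bi.sum(): bi=inl
        c=np.linalg.lstsq(A[bi],q[bi,2],rcond=None)[0]
        cc,r=cv2.minEnclosingCircle(q[bi][:,:2].astype(np.float32))
        print(n,'disc slopes/z',c.round(3),bi.sum(),'of',len(q),'circ',np.round(cc,1),round(r,1))
pose()
E
python3 tilt.py
```

```text
{'time': np.float64(14.45), 'tool_pos': array([ 478.51, -285.32,  161.39]), 'tcp_rot': array([-3.14, -0.  ,  1.28]), 'contact_force': array([-2.23,  4.28, -2.79]), 'moment': array([0.75, 0.7 , 0.03]), 'grip_width': np.float64(19.95), 'finger_force': np.float64(28.55)}
wrist disc slopes/z [-1.38000e-01  5.90000e-02  1.42272e+02] 2339 of 3670 circ [ 493.4 -247.7] 34.7
side disc slopes/z [-1.37000e-01  7.80000e-02  1.42354e+02] 106 of 173 circ [ 492.7 -241.7] 32.4
```

>>> send_rows:
  rows:
    - {"x":0,"y":-0.005,"z":0,"ax":0,"ay":0,"az":0,"jaw":-1}
    - {"x":0,"y":-0.01,"z":0,"ax":0,"ay":0,"az":0,"jaw":-1}
    - {"x":0,"y":-0.015,"z":0,"ax":0,"ay":0,"az":0,"jaw":-1}
    - {"x":0,"y":-0.02,"z":0,"ax":0,"ay":0,"az":0,"jaw":-1}
    - {"x":0,"y":-0.025,"z":0,"ax":0,"ay":0,"az":0,"jaw":-1}
    - {"x":0,"y":-0.03,"z":0,"ax":0,"ay":0,"az":0,"jaw":-1}
    - {"x":0,"y":-0.035,"z":0,"ax":0,"ay":0,"az":0,"jaw":-1}
    - {"x":0,"y":-0.04,"z":0,"ax":0,"ay":0,"az":0,"jaw":-1}
    - {"x":0,"y":-0.04,"z":0,"ax":0,"ay":0,"az":0,"jaw":-1}
    - {"x":0,"y":-0.04,"z":0,"ax":0,"ay":0,"az":0,"jaw":-1}

```text
time: 15.8
tool_pos: [473.4, -284.2, 162.5]
tcp_rot: [3.135, 0.001, 1.284]
contact_force: [9.4, 0.5, -3.6]
grip_width: 18.3
finger_force: 29.4
```

```bash
python3 tilt.py
```

```text
{'time': np.float64(15.8), 'tool_pos': array([ 473.45, -284.15,  162.49]), 'tcp_rot': array([3.13, 0.  , 1.28]), 'contact_force': array([ 9.42,  0.46, -3.58]), 'moment': array([ 0.42, -1.22,  0.06]), 'grip_width': np.float64(18.27), 'finger_force': np.float64(29.36)}
wrist disc slopes/z [-7.9000e-02  5.2000e-02  1.4236e+02] 2533 of 3853 circ [ 491.3 -247.5] 34.8
side disc slopes/z [-8.80000e-02  6.90000e-02  1.42206e+02] 105 of 167 circ [ 491.5 -243.4] 32.7
```

```bash
cat > arc.py <<'E'
from h import *
# rows for arc: commanded-from angle/radius -> angles, centre C, tool yaw
def arc(frm,angs,yaw,C=(487.5,-243),r=40,dz=0):
    for i,a in enumerate(angs):
        w=np.array(C)+r*np.array([np.cos(np.radians(a)),np.sin(np.radians(a))])-frm
        print(int(a),np.round([(w@[np.cos(yaw),np.sin(yaw)])/200,(w@[np.sin(yaw),-np.cos(yaw)])/200,-dz*(i+1)/len(angs)/200],3))
E
python3 - <<'E'
from arc import *
arc(np.array([470.8,-283.2]),np.linspace(243,198,10),1.283)
E
```

```text
243 [ 0.02  -0.013  0.   ]
238 [ 0.024 -0.03   0.   ]
233 [ 0.029 -0.047  0.   ]
228 [ 0.036 -0.063  0.   ]
223 [ 0.044 -0.079  0.   ]
218 [ 0.054 -0.093  0.   ]
213 [ 0.064 -0.107  0.   ]
208 [ 0.076 -0.12   0.   ]
203 [ 0.089 -0.131  0.   ]
198 [ 0.103 -0.142  0.   ]
```

>>> send_rows:
  rows:
    - {"x":0.02,"y":-0.013,"z":0,"ax":0,"ay":0,"az":0,"jaw":-1}
    - {"x":0.024,"y":-0.03,"z":0,"ax":0,"ay":0,"az":0,"jaw":-1}
    - {"x":0.029,"y":-0.047,"z":0,"ax":0,"ay":0,"az":0,"jaw":-1}
    - {"x":0.036,"y":-0.063,"z":0,"ax":0,"ay":0,"az":0,"jaw":-1}
    - {"x":0.044,"y":-0.079,"z":0,"ax":0,"ay":0,"az":0,"jaw":-1}
    - {"x":0.054,"y":-0.093,"z":0,"ax":0,"ay":0,"az":0,"jaw":-1}
    - {"x":0.064,"y":-0.107,"z":0,"ax":0,"ay":0,"az":0,"jaw":-1}
    - {"x":0.076,"y":-0.12,"z":0,"ax":0,"ay":0,"az":0,"jaw":-1}
    - {"x":0.089,"y":-0.131,"z":0,"ax":0,"ay":0,"az":0,"jaw":-1}
    - {"x":0.103,"y":-0.142,"z":0,"ax":0,"ay":0,"az":0,"jaw":-1}

```text
time: 17.15
tool_pos: [450.0, -255.3, 161.4]
tcp_rot: [3.14, -0.0, 1.284]
contact_force: [6.1, 1.3, -3.1]
grip_width: 17.5
finger_force: 30.0
```

```bash
python3 tilt.py
```

```text
{'time': np.float64(17.15), 'tool_pos': array([ 450.04, -255.32,  161.42]), 'tcp_rot': array([ 3.14, -0.  ,  1.28]), 'contact_force': array([ 6.08,  1.29, -3.15]), 'moment': array([ 0.32, -1.41,  0.04]), 'grip_width': np.float64(17.55), 'finger_force': np.float64(30.01)}
wrist disc slopes/z [-1.70000e-02 -8.30000e-02  1.46099e+02] 2159 of 3380 circ [ 485.1 -239.1] 34.9
side disc slopes/z [-2.0000e-03 -8.3000e-02  1.4586e+02] 94 of 207 circ [ 485.5 -234.2] 32.2
```

The jam eased on backing off. The cap is now at +6 mm with a smaller lean. Driving the handle by sideways friction was what cocked it, so from here I'll swivel the hand as it goes round, keeping the pads pushing tangentially. The handle spins freely, so this is possible.

```bash
python3 - <<'E'
from arc import *
arc(np.array([449.5,-255.4]),np.linspace(206,278,10),1.283,C=(487,-243),dz=1.5)
E
```

```text
206 [-0.022  0.015 -0.001]
214 [-0.042  0.035 -0.002]
222 [-0.058  0.058 -0.002]
230 [-0.071  0.082 -0.003]
238 [-0.08   0.109 -0.004]
246 [-0.086  0.136 -0.005]
254 [-0.087  0.164 -0.005]
262 [-0.085  0.192 -0.006]
270 [-0.079  0.219 -0.007]
278 [-0.069  0.245 -0.008]
```

>>> send_rows:
  rows:
    - {"x":-0.022,"y":0.015,"z":-0.001,"ax":0,"ay":0,"az":0,"jaw":-1}
    - {"x":-0.042,"y":0.035,"z":-0.002,"ax":0,"ay":0,"az":0,"jaw":-1}
    - {"x":-0.058,"y":0.058,"z":-0.002,"ax":0,"ay":0,"az":0,"jaw":-1}
    - {"x":-0.071,"y":0.082,"z":-0.003,"ax":0,"ay":0,"az":0,"jaw":-1}
    - {"x":-0.08,"y":0.109,"z":-0.004,"ax":0,"ay":0,"az":-0.07,"jaw":-1}
    - {"x":-0.086,"y":0.136,"z":-0.005,"ax":0,"ay":0,"az":-0.14,"jaw":-1}
    - {"x":-0.087,"y":0.164,"z":-0.005,"ax":0,"ay":0,"az":-0.21,"jaw":-1}
    - {"x":-0.085,"y":0.192,"z":-0.006,"ax":0,"ay":0,"az":-0.28,"jaw":-1}
    - {"x":-0.079,"y":0.219,"z":-0.007,"ax":0,"ay":0,"az":-0.35,"jaw":-1}
    - {"x":-0.069,"y":0.245,"z":-0.008,"ax":0,"ay":0,"az":-0.42,"jaw":-1}

```text
time: 18.5
tool_pos: [489.7, -282.0, 162.1]
tcp_rot: [-3.135, -0.003, 1.726]
contact_force: [-7.4, 3.5, 1.6]
grip_width: 17.2
finger_force: 30.0
```

```bash
python3 tilt.py; python3 - <<'E'
from arc import *
o=bot.get_obs(); print(np.degrees(o['tcp_rot'][2]))
f=np.array([487+40*np.cos(np.radians(278)),-243+40*np.sin(np.radians(278))])
arc(f,np.linspace(286,358,10),np.radians(98.7),C=(487,-243),dz=2)
E
```

```text
{'time': np.float64(18.5), 'tool_pos': array([ 489.75, -281.98,  162.14]), 'tcp_rot': array([-3.13, -0.  ,  1.73]), 'contact_force': array([-7.39,  3.55,  1.59]), 'moment': array([ 0.85,  1.3 , -0.02]), 'grip_width': np.float64(17.25), 'finger_force': np.float64(30.0)}
wrist disc slopes/z [-7.00000e-03 -5.10000e-02  1.46698e+02] 2612 of 4077 circ [ 491.2 -243.5] 34.9
side disc slopes/z [ 1.00000e-02 -1.80000e-02  1.46379e+02] 106 of 213 circ [ 491. -239.] 32.2
98.83035814723885
286 [ 0.002  0.028 -0.001]
294 [ 0.007  0.055 -0.002]
302 [ 0.016  0.082 -0.003]
310 [ 0.029  0.106 -0.004]
318 [ 0.045  0.129 -0.005]
326 [ 0.064  0.149 -0.006]
334 [ 0.086  0.167 -0.007]
342 [ 0.11   0.181 -0.008]
350 [ 0.136  0.192 -0.009]
358 [ 0.163  0.199 -0.01 ]
```

Level again at 278° and rising. I'll keep going the same way.

>>> send_rows:
  rows:
    - {"x":0.002,"y":0.028,"z":-0.001,"ax":0,"ay":0,"az":-0.1,"jaw":-1}
    - {"x":0.007,"y":0.055,"z":-0.002,"ax":0,"ay":0,"az":-0.2,"jaw":-1}
    - {"x":0.016,"y":0.082,"z":-0.003,"ax":0,"ay":0,"az":-0.3,"jaw":-1}
    - {"x":0.029,"y":0.106,"z":-0.004,"ax":0,"ay":0,"az":-0.4,"jaw":-1}
    - {"x":0.045,"y":0.129,"z":-0.005,"ax":0,"ay":0,"az":-0.5,"jaw":-1}
    - {"x":0.064,"y":0.149,"z":-0.006,"ax":0,"ay":0,"az":-0.6,"jaw":-1}
    - {"x":0.086,"y":0.167,"z":-0.007,"ax":0,"ay":0,"az":-0.7,"jaw":-1}
    - {"x":0.11,"y":0.181,"z":-0.008,"ax":0,"ay":0,"az":-0.8,"jaw":-1}
    - {"x":0.136,"y":0.192,"z":-0.009,"ax":0,"ay":0,"az":-0.9,"jaw":-1}
    - {"x":0.163,"y":0.199,"z":-0.01,"ax":0,"ay":0,"az":-1,"jaw":-1}

```text
time: 19.85
tool_pos: [526.3, -245.8, 165.2]
tcp_rot: [-3.138, -0.0, 2.773]
contact_force: [-1.1, -2.9, 1.2]
grip_width: 17.6
finger_force: 30.0
```

```bash
python3 tilt.py; python3 - <<'E'
from arc import *
o=bot.get_obs(); print(np.degrees(o['tcp_rot'][2]),o['joint_positions'])
f=np.array([487+40*np.cos(np.radians(358)),-243+40*np.sin(np.radians(358))])
arc(f,np.linspace(366,438,10),np.radians(158.7),C=(487,-243),dz=2)
E
```

```text
{'time': np.float64(19.85), 'tool_pos': array([ 526.28, -245.84,  165.16]), 'tcp_rot': array([-3.14, -0.  ,  2.77]), 'contact_force': array([-1.08, -2.89,  1.24]), 'moment': array([-0.6 ,  0.31,  0.02]), 'grip_width': np.float64(17.59), 'finger_force': np.float64(30.0)}
wrist disc slopes/z [ 5.20000e-02 -3.00000e-02  1.49693e+02] 2456 of 3788 circ [ 488.5 -240.5] 34.8
side disc slopes/z [ 5.50000e-02 -2.30000e-02  1.49611e+02] 76 of 163 circ [ 488.7 -237.8] 32.4
158.76431041540508 [-5.66204813e-01  4.95943216e-01  1.45763713e+00 -1.43756395e-03
  1.18823121e+00 -1.76583195e+00]
366 [ 0.011  0.026 -0.001]
374 [ 0.026  0.049 -0.002]
382 [ 0.043  0.071 -0.003]
390 [ 0.064  0.09  -0.004]
398 [ 0.087  0.106 -0.005]
406 [ 0.112  0.118 -0.006]
414 [ 0.138  0.127 -0.007]
422 [ 0.165  0.133 -0.008]
430 [ 0.193  0.134 -0.009]
438 [ 0.221  0.131 -0.01 ]
```

>>> send_rows:
  rows:
    - {"x":0.011,"y":0.026,"z":-0.001,"ax":0,"ay":0,"az":-0.1,"jaw":-1}
    - {"x":0.026,"y":0.049,"z":-0.002,"ax":0,"ay":0,"az":-0.2,"jaw":-1}
    - {"x":0.043,"y":0.071,"z":-0.003,"ax":0,"ay":0,"az":-0.3,"jaw":-1}
    - {"x":0.064,"y":0.09,"z":-0.004,"ax":0,"ay":0,"az":-0.4,"jaw":-1}
    - {"x":0.087,"y":0.106,"z":-0.005,"ax":0,"ay":0,"az":-0.5,"jaw":-1}
    - {"x":0.112,"y":0.118,"z":-0.006,"ax":0,"ay":0,"az":-0.6,"jaw":-1}
    - {"x":0.138,"y":0.127,"z":-0.007,"ax":0,"ay":0,"az":-0.7,"jaw":-1}
    - {"x":0.165,"y":0.133,"z":-0.008,"ax":0,"ay":0,"az":-0.8,"jaw":-1}
    - {"x":0.193,"y":0.134,"z":-0.009,"ax":0,"ay":0,"az":-0.9,"jaw":-1}
    - {"x":0.221,"y":0.131,"z":-0.01,"ax":0,"ay":0,"az":-1,"jaw":-1}

```text
time: 21.2
tool_pos: [496.0, -204.8, 167.5]
tcp_rot: [-3.138, 0.0, -2.465]
contact_force: [3.1, -0.7, 1.0]
grip_width: 17.4
finger_force: 30.0
```

```bash
python3 tilt.py
```

```text
{'time': np.float64(21.2), 'tool_pos': array([ 495.97, -204.8 ,  167.47]), 'tcp_rot': array([-3.14,  0.  , -2.46]), 'contact_force': array([ 3.06, -0.66,  0.99]), 'moment': array([-0.23, -0.54,  0.02]), 'grip_width': np.float64(17.4), 'finger_force': np.float64(30.0)}
wrist disc slopes/z [5.40000e-02 3.30000e-02 1.52339e+02] 2360 of 3690 circ [ 484.3 -242.2] 34.9
side disc slopes/z [1.10000e-02 5.90000e-02 1.51049e+02] 55 of 62 circ [ 468.5 -232.6] 26.5
```

>>> send_rows:
  rows:
    - {"x":0,"y":0,"z":0,"ax":0,"ay":0,"az":0.17,"jaw":-1}
    - {"x":0,"y":0,"z":0,"ax":0,"ay":0,"az":0.34,"jaw":-1}
    - {"x":0,"y":0,"z":0,"ax":0,"ay":0,"az":0.51,"jaw":-1}
    - {"x":0,"y":0,"z":0,"ax":0,"ay":0,"az":0.68,"jaw":-1}
    - {"x":0,"y":0,"z":0,"ax":0,"ay":0,"az":0.85,"jaw":-1}
    - {"x":0,"y":0,"z":0,"ax":0,"ay":0,"az":1,"jaw":-1}
    - {"x":0,"y":0,"z":0,"ax":0,"ay":0,"az":1,"jaw":-1}
    - {"x":0,"y":0,"z":0,"ax":0,"ay":0,"az":1,"jaw":-1}
    - {"x":0,"y":0,"z":0,"ax":0,"ay":0,"az":1,"jaw":-1}
    - {"x":0,"y":0,"z":0,"ax":0,"ay":0,"az":1,"jaw":-1}

```text
time: 22.55
tool_pos: [495.0, -203.6, 166.8]
tcp_rot: [3.141, -0.001, 2.771]
contact_force: [0.8, 1.3, -6.5]
grip_width: 17.4
finger_force: 30.0
```

```bash
python3 - <<'E'
from arc import *
o=bot.get_obs(); print(np.degrees(o['tcp_rot'][2]),o['contact_force'],o['tool_pos'])
p=lambda a:np.array([487+40*np.cos(np.radians(a)),-243+40*np.sin(np.radians(a))])
arc(p(438),np.linspace(446,494,7),np.radians(158.7),C=(487,-243),dz=1.6)
print();arc(p(494),np.linspace(502,574,10),np.radians(128.7),C=(487,-243),dz=2.2)
print();arc(p(574),np.linspace(582,654,10),np.radians(188.7),C=(487,-243),dz=2.2)
E
```

```text
158.78937713681682 [ 0.83278219  1.30557    -6.53146086] [ 495.03301784 -203.6411352   166.75009411]
446 [ 0.027 -0.006 -0.001]
454 [ 0.053 -0.017 -0.002]
462 [ 0.077 -0.03  -0.003]
470 [ 0.1   -0.047 -0.005]
478 [ 0.119 -0.067 -0.006]
486 [ 0.136 -0.089 -0.007]
494 [ 0.149 -0.114 -0.008]

502 [-0.005 -0.028 -0.001]
510 [-0.013 -0.054 -0.002]
518 [-0.025 -0.079 -0.003]
526 [-0.04  -0.103 -0.004]
534 [-0.058 -0.124 -0.006]
542 [-0.08  -0.142 -0.007]
550 [-0.103 -0.157 -0.008]
558 [-0.128 -0.169 -0.009]
566 [-0.155 -0.177 -0.01 ]
574 [-0.183 -0.181 -0.011]

582 [-0.014 -0.024 -0.001]
590 [-0.031 -0.047 -0.002]
598 [-0.05  -0.066 -0.003]
606 [-0.073 -0.083 -0.004]
614 [-0.097 -0.096 -0.006]
622 [-0.123 -0.106 -0.007]
630 [-0.151 -0.112 -0.008]
638 [-0.178 -0.115 -0.009]
646 [-0.206 -0.113 -0.01 ]
654 [-0.234 -0.107 -0.011]
```

>>> send_rows:
  rows:
    - {"x":0,"y":0,"z":0,"ax":0,"ay":0,"az":0.17,"jaw":-1}
    - {"x":0,"y":0,"z":0,"ax":0,"ay":0,"az":0.34,"jaw":-1}
    - {"x":0,"y":0,"z":0,"ax":0,"ay":0,"az":0.5,"jaw":-1}
    - {"x":0.027,"y":-0.006,"z":-0.001,"ax":0,"ay":0,"az":0.5,"jaw":-1}
    - {"x":0.053,"y":-0.017,"z":-0.002,"ax":0,"ay":0,"az":0.5,"jaw":-1}
    - {"x":0.077,"y":-0.03,"z":-0.003,"ax":0,"ay":0,"az":0.5,"jaw":-1}
    - {"x":0.1,"y":-0.047,"z":-0.005,"ax":0,"ay":0,"az":0.5,"jaw":-1}
    - {"x":0.119,"y":-0.067,"z":-0.006,"ax":0,"ay":0,"az":0.5,"jaw":-1}
    - {"x":0.136,"y":-0.089,"z":-0.007,"ax":0,"ay":0,"az":0.5,"jaw":-1}
    - {"x":0.149,"y":-0.114,"z":-0.008,"ax":0,"ay":0,"az":0.5,"jaw":-1}

```text
time: 23.8
tool_pos: [466.8, -215.4, 169.6]
tcp_rot: [3.129, 0.014, 2.25]
contact_force: [29.9, 4.3, -11.7]
grip_width: 20.5
finger_force: 29.6
```

```bash
python3 tilt.py
```

```text
{'time': np.float64(23.8), 'tool_pos': array([ 466.8 , -215.36,  169.57]), 'tcp_rot': array([3.13, 0.01, 2.25]), 'contact_force': array([ 29.95,   4.34, -11.68]), 'moment': array([ 1.44, -5.6 ,  0.08]), 'grip_width': np.float64(20.55), 'finger_force': np.float64(29.6)}
wrist disc slopes/z [1.08000e-01 1.28000e-01 1.63831e+02] 204 of 453 circ [ 476.3 -235.7] 31.4
side disc slopes/z [1.21000e-01 1.16000e-01 1.53314e+02] 52 of 58 circ [ 484.6 -248. ] 32.2
```

It cocked again while the pads were oblique. I'll back off, lower a touch to unload the lift, and make the pads tangential before continuing.

```bash
python3 - <<'E'
from arc import *
p=lambda a:np.array([487+40*np.cos(np.radians(a)),-243+40*np.sin(np.radians(a))])
arc(p(494),np.linspace(486,438,7),np.radians(128.7),C=(487,-243),dz=-3)
E
```

```text
486 [0.001 0.028 0.002]
478 [-0.003  0.056  0.004]
470 [-0.01   0.083  0.006]
462 [-0.02   0.108  0.009]
454 [-0.035  0.132  0.011]
446 [-0.052  0.154  0.013]
438 [-0.072  0.173  0.015]
```

>>> send_rows:
  rows:
    - {"x":0.001,"y":0.028,"z":0.002,"ax":0,"ay":0,"az":0.1,"jaw":-1}
    - {"x":-0.003,"y":0.056,"z":0.004,"ax":0,"ay":0,"az":0.2,"jaw":-1}
    - {"x":-0.01,"y":0.083,"z":0.006,"ax":0,"ay":0,"az":0.3,"jaw":-1}
    - {"x":-0.02,"y":0.108,"z":0.009,"ax":0,"ay":0,"az":0.4,"jaw":-1}
    - {"x":-0.035,"y":0.132,"z":0.011,"ax":0,"ay":0,"az":0.5,"jaw":-1}
    - {"x":-0.052,"y":0.154,"z":0.013,"ax":0,"ay":0,"az":0.6,"jaw":-1}
    - {"x":-0.072,"y":0.173,"z":0.015,"ax":0,"ay":0,"az":0.7,"jaw":-1}
    - {"x":-0.072,"y":0.173,"z":0.015,"ax":0,"ay":0,"az":0.75,"jaw":-1}
    - {"x":-0.072,"y":0.173,"z":0.015,"ax":0,"ay":0,"az":0.8,"jaw":-1}
    - {"x":-0.072,"y":0.173,"z":0.015,"ax":0,"ay":0,"az":0.8,"jaw":-1}

```text
time: 25.15
tool_pos: [496.3, -204.2, 167.5]
tcp_rot: [3.137, 0.001, 1.413]
contact_force: [0.7, 1.1, 5.8]
grip_width: 17.5
finger_force: 30.0
```

```bash
python3 tilt.py;  python3 - <<'E'
from arc import *
o=bot.get_obs(); print(np.degrees(o['tcp_rot'][2]))
p=lambda a:np.array([487+40*np.cos(np.radians(a)),-243+40*np.sin(np.radians(a))])
arc(p(438),np.linspace(444,498,10),np.radians(80.7),C=(487,-243),dz=1.5)
E
```

```text
{'time': np.float64(25.15), 'tool_pos': array([ 496.29, -204.19,  167.54]), 'tcp_rot': array([3.14, 0.  , 1.41]), 'contact_force': array([0.74, 1.06, 5.8 ]), 'moment': array([ 0.2 , -0.23, -0.03]), 'grip_width': np.float64(17.51), 'finger_force': np.float64(30.0)}
wrist disc slopes/z [1.00000e-03 2.30000e-02 1.61089e+02] 391 of 417 circ [ 493.7 -225.9] 29.7
side disc slopes/z [-2.9000e-02 -6.0000e-03  1.5022e+02] 38 of 55 circ [ 475.6 -240.7] 26.1
81.00112218573906
444 [-0.    -0.021 -0.001]
450 [-0.002 -0.042 -0.002]
456 [-0.007 -0.062 -0.002]
462 [-0.013 -0.082 -0.003]
468 [-0.022 -0.101 -0.004]
474 [-0.033 -0.119 -0.005]
480 [-0.045 -0.136 -0.005]
486 [-0.059 -0.152 -0.006]
492 [-0.075 -0.166 -0.007]
498 [-0.092 -0.178 -0.008]
```

>>> send_rows:
  rows:
    - {"x":0,"y":-0.021,"z":-0.001,"ax":0,"ay":0,"az":-0.1,"jaw":-1}
    - {"x":-0.002,"y":-0.042,"z":-0.002,"ax":0,"ay":0,"az":-0.2,"jaw":-1}
    - {"x":-0.007,"y":-0.062,"z":-0.002,"ax":0,"ay":0,"az":-0.3,"jaw":-1}
    - {"x":-0.013,"y":-0.082,"z":-0.003,"ax":0,"ay":0,"az":-0.4,"jaw":-1}
    - {"x":-0.022,"y":-0.101,"z":-0.004,"ax":0,"ay":0,"az":-0.5,"jaw":-1}
    - {"x":-0.033,"y":-0.119,"z":-0.005,"ax":0,"ay":0,"az":-0.6,"jaw":-1}
    - {"x":-0.045,"y":-0.136,"z":-0.005,"ax":0,"ay":0,"az":-0.7,"jaw":-1}
    - {"x":-0.059,"y":-0.152,"z":-0.006,"ax":0,"ay":0,"az":-0.8,"jaw":-1}
    - {"x":-0.075,"y":-0.166,"z":-0.007,"ax":0,"ay":0,"az":-0.9,"jaw":-1}
    - {"x":-0.092,"y":-0.178,"z":-0.008,"ax":0,"ay":0,"az":-1,"jaw":-1}

```text
time: 26.5
tool_pos: [458.6, -215.8, 169.1]
tcp_rot: [3.139, 0.004, 2.464]
contact_force: [3.2, 7.1, 6.9]
grip_width: 17.6
finger_force: 30.0
```

```bash
python3 tilt.py;  python3 - <<'E'
from arc import *
o=bot.get_obs(); print(np.degrees(o['tcp_rot'][2]))
p=lambda a:np.array([487+40*np.cos(np.radians(a)),-243+40*np.sin(np.radians(a))])
arc(p(498),np.linspace(505,568,10),np.radians(140.9),C=(487,-243),dz=2)
E
```

```text
{'time': np.float64(26.5), 'tool_pos': array([ 458.6 , -215.77,  169.06]), 'tcp_rot': array([3.14, 0.  , 2.46]), 'contact_force': array([3.23, 7.1 , 6.87]), 'moment': array([ 1.56, -0.92,  0.05]), 'grip_width': np.float64(17.6), 'finger_force': np.float64(30.04)}
wrist disc slopes/z [-1.70000e-02  2.60000e-02  1.62365e+02] 309 of 378 circ [ 472.6 -232.5] 29.5
side disc slopes/z [5.5000e-02 3.5000e-02 1.5139e+02] 50 of 84 circ [ 497.1 -241. ] 27.8
141.1254102642792
505 [-0.    -0.024 -0.001]
512 [-0.003 -0.049 -0.002]
519 [-0.01  -0.072 -0.003]
526 [-0.019 -0.095 -0.004]
533 [-0.03  -0.116 -0.005]
540 [-0.045 -0.136 -0.006]
547 [-0.061 -0.154 -0.007]
554 [-0.08  -0.17  -0.008]
561 [-0.1   -0.183 -0.009]
568 [-0.122 -0.194 -0.01 ]
```

>>> send_rows:
  rows:
    - {"x":0,"y":-0.024,"z":-0.001,"ax":0,"ay":0,"az":-0.1,"jaw":-1}
    - {"x":-0.003,"y":-0.049,"z":-0.002,"ax":0,"ay":0,"az":-0.2,"jaw":-1}
    - {"x":-0.01,"y":-0.072,"z":-0.003,"ax":0,"ay":0,"az":-0.3,"jaw":-1}
    - {"x":-0.019,"y":-0.095,"z":-0.004,"ax":0,"ay":0,"az":-0.4,"jaw":-1}
    - {"x":-0.03,"y":-0.116,"z":-0.005,"ax":0,"ay":0,"az":-0.5,"jaw":-1}
    - {"x":-0.045,"y":-0.136,"z":-0.006,"ax":0,"ay":0,"az":-0.6,"jaw":-1}
    - {"x":-0.061,"y":-0.154,"z":-0.007,"ax":0,"ay":0,"az":-0.7,"jaw":-1}
    - {"x":-0.08,"y":-0.17,"z":-0.008,"ax":0,"ay":0,"az":-0.8,"jaw":-1}
    - {"x":-0.1,"y":-0.183,"z":-0.009,"ax":0,"ay":0,"az":-0.9,"jaw":-1}
    - {"x":-0.122,"y":-0.194,"z":-0.01,"ax":0,"ay":0,"az":-1,"jaw":-1}

```text
time: 27.85
tool_pos: [449.7, -259.2, 170.5]
tcp_rot: [3.136, -0.002, -2.771]
contact_force: [-8.8, 13.2, 16.1]
grip_width: 17.5
finger_force: 30.2
```

```bash
python3 tilt.py;  python3 - <<'E'
from arc import *
o=bot.get_obs(); print(np.degrees(o['tcp_rot'][2]),o['joint_positions'])
p=lambda a:np.array([487+40*np.cos(np.radians(a)),-243+40*np.sin(np.radians(a))])
arc(p(568),np.linspace(575,617,7),np.radians(201),C=(487,-243),dz=1.4)
E
```

```text
{'time': np.float64(27.85), 'tool_pos': array([ 449.72, -259.23,  170.5 ]), 'tcp_rot': array([ 3.14, -0.  , -2.77]), 'contact_force': array([-8.75, 13.23, 16.05]), 'moment': array([2.91, 1.66, 0.03]), 'grip_width': np.float64(17.55), 'finger_force': np.float64(30.18)}
wrist disc slopes/z [-3.90000e-02  1.10000e-02  1.63767e+02] 334 of 356 circ [ 471.1 -253.9] 29.5
side disc slopes/z [-1.80000e-02  5.50000e-02  1.53779e+02] 103 of 182 circ [ 492. -241.] 32.8
-158.85941741267848 [-6.72086823e-01  3.87412894e-01  1.62085778e+00  5.93764326e-04
  1.13687135e+00 -2.61210430e+00]
575 [-0.004 -0.024 -0.001]
582 [-0.012 -0.047 -0.002]
589 [-0.022 -0.07  -0.003]
596 [-0.035 -0.09  -0.004]
603 [-0.05  -0.109 -0.005]
610 [-0.067 -0.127 -0.006]
617 [-0.087 -0.141 -0.007]
```

>>> send_rows:
  rows:
    - {"x":0,"y":0,"z":-0.004,"ax":0,"ay":0,"az":0.12,"jaw":-1}
    - {"x":0,"y":0,"z":-0.008,"ax":0,"ay":0,"az":0.22,"jaw":-1}
    - {"x":0,"y":0,"z":-0.012,"ax":0,"ay":0,"az":0.32,"jaw":-1}
    - {"x":0,"y":0,"z":-0.012,"ax":0,"ay":0,"az":0.42,"jaw":-1}
    - {"x":0,"y":0,"z":-0.012,"ax":0,"ay":0,"az":0.52,"jaw":-1}
    - {"x":0,"y":0,"z":-0.012,"ax":0,"ay":0,"az":0.62,"jaw":-1}
    - {"x":0,"y":0,"z":-0.012,"ax":0,"ay":0,"az":0.72,"jaw":-1}
    - {"x":0,"y":0,"z":-0.012,"ax":0,"ay":0,"az":0.82,"jaw":-1}
    - {"x":0,"y":0,"z":-0.012,"ax":0,"ay":0,"az":0.92,"jaw":-1}
    - {"x":0,"y":0,"z":-0.012,"ax":0,"ay":0,"az":1,"jaw":-1}

```text
time: 29.2
tool_pos: [451.4, -262.0, 171.9]
tcp_rot: [-3.141, 0.001, 2.458]
contact_force: [0.7, -0.0, -1.7]
grip_width: 17.5
finger_force: 30.0
```

>>> send_rows:
  rows:
    - {"x":0,"y":0,"z":0,"ax":0,"ay":0,"az":0.1,"jaw":-1}
    - {"x":0,"y":0,"z":0,"ax":0,"ay":0,"az":0.2,"jaw":-1}
    - {"x":0,"y":0,"z":0,"ax":0,"ay":0,"az":0.3,"jaw":-1}
    - {"x":0,"y":0,"z":0,"ax":0,"ay":0,"az":0.4,"jaw":-1}
    - {"x":0,"y":0,"z":0,"ax":0,"ay":0,"az":0.5,"jaw":-1}
    - {"x":0,"y":0,"z":0,"ax":0,"ay":0,"az":0.6,"jaw":-1}
    - {"x":0,"y":0,"z":0,"ax":0,"ay":0,"az":0.7,"jaw":-1}
    - {"x":0,"y":0,"z":0,"ax":0,"ay":0,"az":0.8,"jaw":-1}
    - {"x":0,"y":0,"z":0,"ax":0,"ay":0,"az":0.9,"jaw":-1}
    - {"x":0,"y":0,"z":0,"ax":0,"ay":0,"az":1,"jaw":-1}

```text
time: 30.45
tool_pos: [451.3, -262.0, 171.9]
tcp_rot: [3.141, 0.001, 1.41]
contact_force: [-0.0, 0.4, -1.3]
grip_width: 17.4
finger_force: 30.0
```

```bash
python3 tilt.py;  python3 - <<'E'
from arc import *
o=bot.get_obs(); print(np.degrees(o['tcp_rot'][2]))
p=lambda a:np.array([487+40*np.cos(np.radians(a)),-243+40*np.sin(np.radians(a))])
arc(p(568),np.linspace(574,604,6),np.radians(81),C=(487,-243),dz=1)
print();arc(p(604),np.linspace(611,674,10),np.radians(57),C=(487,-243),dz=1.8)
E
```

```text
{'time': np.float64(30.45), 'tool_pos': array([ 451.32, -262.02,  171.9 ]), 'tcp_rot': array([3.14, 0.  , 1.41]), 'contact_force': array([-0.  ,  0.41, -1.3 ]), 'moment': array([ 0.01,  0.02, -0.04]), 'grip_width': np.float64(17.43), 'finger_force': np.float64(30.0)}
wrist disc slopes/z [-1.00000e-03  7.00000e-03  1.55673e+02] 2004 of 3196 circ [ 487.3 -246.7] 34.8
side disc slopes/z [-2.10000e-02  1.00000e-03  1.55875e+02] 99 of 181 circ [ 489.  -240.5] 32.7
80.90500499685955
574 [-0.016  0.013 -0.001]
580 [-0.031  0.029 -0.002]
586 [-0.043  0.045 -0.002]
592 [-0.055  0.063 -0.003]
598 [-0.064  0.082 -0.004]
604 [-0.071  0.101 -0.005]

611 [ 0.004  0.024 -0.001]
618 [ 0.012  0.047 -0.002]
625 [ 0.022  0.07  -0.003]
632 [ 0.035  0.09  -0.004]
639 [ 0.05   0.109 -0.005]
646 [ 0.067  0.127 -0.005]
653 [ 0.087  0.141 -0.006]
660 [ 0.108  0.154 -0.007]
667 [ 0.13   0.164 -0.008]
674 [ 0.154  0.171 -0.009]
```

>>> send_rows:
  rows:
    - {"x":0,"y":0,"z":0,"ax":0,"ay":0,"az":0.16,"jaw":-1}
    - {"x":0,"y":0,"z":0,"ax":0,"ay":0,"az":0.32,"jaw":-1}
    - {"x":0,"y":0,"z":0,"ax":0,"ay":0,"az":0.48,"jaw":-1}
    - {"x":-0.005,"y":0.004,"z":0,"ax":0,"ay":0,"az":0.5,"jaw":-1}
    - {"x":-0.016,"y":0.013,"z":-0.001,"ax":0,"ay":0,"az":0.5,"jaw":-1}
    - {"x":-0.031,"y":0.029,"z":-0.002,"ax":0,"ay":0,"az":0.5,"jaw":-1}
    - {"x":-0.043,"y":0.045,"z":-0.002,"ax":0,"ay":0,"az":0.5,"jaw":-1}
    - {"x":-0.055,"y":0.063,"z":-0.003,"ax":0,"ay":0,"az":0.5,"jaw":-1}
    - {"x":-0.064,"y":0.082,"z":-0.004,"ax":0,"ay":0,"az":0.5,"jaw":-1}
    - {"x":-0.071,"y":0.101,"z":-0.005,"ax":0,"ay":0,"az":0.5,"jaw":-1}

```text
time: 31.8
tool_pos: [469.4, -279.2, 172.7]
tcp_rot: [3.142, 0.0, 0.886]
contact_force: [-0.6, 0.6, -1.6]
grip_width: 17.6
finger_force: 30.0
```

```bash
python3 tilt.py;  python3 - <<'E'
from arc import *
o=bot.get_obs(); print(np.degrees(o['tcp_rot'][2]))
p=lambda a:np.array([487+40*np.cos(np.radians(a)),-243+40*np.sin(np.radians(a))])
arc(p(604),np.linspace(611,674,10),np.radians(51),C=(487,-243),dz=1.8)
print();arc(p(674),np.linspace(681,744,10),np.radians(111),C=(487,-243),dz=1.8)
E
```

```text
{'time': np.float64(31.8), 'tool_pos': array([ 469.41, -279.16,  172.69]), 'tcp_rot': array([3.14, 0.  , 0.89]), 'contact_force': array([-0.55,  0.56, -1.62]), 'moment': array([-0.05, -0.01, -0.03]), 'grip_width': np.float64(17.65), 'finger_force': np.float64(30.0)}
wrist disc slopes/z [5.00000e-03 4.00000e-03 1.56598e+02] 2611 of 3959 circ [ 488.8 -246.4] 34.9
side disc slopes/z [ 1.60000e-02 -3.00000e-03  1.56681e+02] 118 of 196 circ [ 488.7 -241.4] 32.1
50.77526319380118
611 [ 0.007  0.023 -0.001]
618 [ 0.017  0.046 -0.002]
625 [ 0.029  0.067 -0.003]
632 [ 0.044  0.086 -0.004]
639 [ 0.061  0.104 -0.005]
646 [ 0.08   0.119 -0.005]
653 [ 0.101  0.132 -0.006]
660 [ 0.123  0.142 -0.007]
667 [ 0.146  0.149 -0.008]
674 [ 0.171  0.154 -0.009]

681 [ 0.011  0.022 -0.001]
688 [ 0.024  0.042 -0.002]
695 [ 0.04   0.061 -0.003]
702 [ 0.058  0.077 -0.004]
709 [ 0.078  0.091 -0.005]
716 [ 0.1    0.103 -0.005]
723 [ 0.122  0.112 -0.006]
730 [ 0.146  0.118 -0.007]
737 [ 0.17   0.121 -0.008]
744 [ 0.195  0.122 -0.009]
```

>>> send_rows:
  rows:
    - {"x":0.007,"y":0.023,"z":-0.001,"ax":0,"ay":0,"az":-0.1,"jaw":-1}
    - {"x":0.017,"y":0.046,"z":-0.002,"ax":0,"ay":0,"az":-0.2,"jaw":-1}
    - {"x":0.029,"y":0.067,"z":-0.003,"ax":0,"ay":0,"az":-0.3,"jaw":-1}
    - {"x":0.044,"y":0.086,"z":-0.004,"ax":0,"ay":0,"az":-0.4,"jaw":-1}
    - {"x":0.061,"y":0.104,"z":-0.005,"ax":0,"ay":0,"az":-0.5,"jaw":-1}
    - {"x":0.08,"y":0.119,"z":-0.005,"ax":0,"ay":0,"az":-0.6,"jaw":-1}
    - {"x":0.101,"y":0.132,"z":-0.006,"ax":0,"ay":0,"az":-0.7,"jaw":-1}
    - {"x":0.123,"y":0.142,"z":-0.007,"ax":0,"ay":0,"az":-0.8,"jaw":-1}
    - {"x":0.146,"y":0.149,"z":-0.008,"ax":0,"ay":0,"az":-0.9,"jaw":-1}
    - {"x":0.171,"y":0.154,"z":-0.009,"ax":0,"ay":0,"az":-1,"jaw":-1}

```text
time: 33.15
tool_pos: [514.7, -271.8, 174.5]
tcp_rot: [-3.142, -0.0, 1.937]
contact_force: [-0.7, -0.3, -2.7]
grip_width: 17.2
finger_force: 30.0
```

```bash
python3 tilt.py
```

```text
{'time': np.float64(33.15), 'tool_pos': array([ 514.71, -271.82,  174.47]), 'tcp_rot': array([-3.14, -0.  ,  1.94]), 'contact_force': array([-0.69, -0.3 , -2.67]), 'moment': array([-0.07, -0.11,  0.  ]), 'grip_width': np.float64(17.24), 'finger_force': np.float64(30.0)}
wrist disc slopes/z [-1.00000e-03  8.00000e-03  1.58271e+02] 2564 of 3802 circ [ 490.  -243.9] 35.0
side disc slopes/z [ 1.7000e-02 -1.3000e-02  1.5859e+02] 102 of 184 circ [ 488.7 -237.4] 32.2
```

>>> send_rows:
  rows:
    - {"x":0.011,"y":0.022,"z":-0.001,"ax":0,"ay":0,"az":-0.1,"jaw":-1}
    - {"x":0.024,"y":0.042,"z":-0.002,"ax":0,"ay":0,"az":-0.2,"jaw":-1}
    - {"x":0.04,"y":0.061,"z":-0.003,"ax":0,"ay":0,"az":-0.3,"jaw":-1}
    - {"x":0.058,"y":0.077,"z":-0.004,"ax":0,"ay":0,"az":-0.4,"jaw":-1}
    - {"x":0.078,"y":0.091,"z":-0.005,"ax":0,"ay":0,"az":-0.5,"jaw":-1}
    - {"x":0.1,"y":0.103,"z":-0.005,"ax":0,"ay":0,"az":-0.6,"jaw":-1}
    - {"x":0.122,"y":0.112,"z":-0.006,"ax":0,"ay":0,"az":-0.7,"jaw":-1}
    - {"x":0.146,"y":0.118,"z":-0.007,"ax":0,"ay":0,"az":-0.8,"jaw":-1}
    - {"x":0.17,"y":0.121,"z":-0.008,"ax":0,"ay":0,"az":-0.9,"jaw":-1}
    - {"x":0.195,"y":0.122,"z":-0.009,"ax":0,"ay":0,"az":-1,"jaw":-1}

```text
time: 34.5
tool_pos: [523.4, -226.9, 176.4]
tcp_rot: [-3.141, -0.0, 2.981]
contact_force: [-0.3, -0.5, -2.0]
grip_width: 17.4
finger_force: 30.0
```

```bash
python3 tilt.py; python3 - <<'E'
from arc import *
o=bot.get_obs(); print(np.degrees(o['tcp_rot'][2]),o['joint_positions'])
p=lambda a:np.array([487+40*np.cos(np.radians(a)),-243+40*np.sin(np.radians(a))])
arc(p(744),np.linspace(750,774,5),np.radians(171),C=(487,-243),dz=0.7)
E
```

```text
{'time': np.float64(34.5), 'tool_pos': array([ 523.4 , -226.86,  176.36]), 'tcp_rot': array([-3.14, -0.  ,  2.98]), 'contact_force': array([-0.31, -0.52, -2.02]), 'moment': array([ 0.05, -0.2 , -0.03]), 'grip_width': np.float64(17.38), 'finger_force': np.float64(30.0)}
wrist disc slopes/z [-1.10000e-02  3.00000e-03  1.60182e+02] 2589 of 3861 circ [ 488.4 -241.7] 34.9
side disc slopes/z [-3.50000e-02  3.50000e-02  1.59315e+02] 80 of 177 circ [ 485.2 -234. ] 31.0
170.7098995875157 [-5.42918536e-01  4.67240644e-01  1.47282419e+00  9.71878846e-05
  1.20170844e+00 -1.95160708e+00]
750 [ 0.012  0.017 -0.001]
756 [ 0.026  0.032 -0.001]
762 [ 0.042  0.047 -0.002]
768 [ 0.059  0.059 -0.003]
774 [ 0.077  0.069 -0.003]
```

>>> send_rows:
  rows:
    - {"x":0.012,"y":0.017,"z":-0.001,"ax":0,"ay":0,"az":0,"jaw":-1}
    - {"x":0.026,"y":0.032,"z":-0.001,"ax":0,"ay":0,"az":0,"jaw":-1}
    - {"x":0.042,"y":0.047,"z":-0.002,"ax":0,"ay":0,"az":0,"jaw":-1}
    - {"x":0.059,"y":0.059,"z":-0.003,"ax":0,"ay":0,"az":0,"jaw":-1}
    - {"x":0.077,"y":0.069,"z":-0.003,"ax":0,"ay":0,"az":0,"jaw":-1}
    - {"x":0.077,"y":0.069,"z":-0.003,"ax":0,"ay":0,"az":0.12,"jaw":-1}
    - {"x":0.077,"y":0.069,"z":-0.003,"ax":0,"ay":0,"az":0.25,"jaw":-1}
    - {"x":0.077,"y":0.069,"z":-0.003,"ax":0,"ay":0,"az":0.36,"jaw":-1}
    - {"x":0.077,"y":0.069,"z":-0.003,"ax":0,"ay":0,"az":0.45,"jaw":-1}
    - {"x":0.077,"y":0.069,"z":-0.003,"ax":0,"ay":0,"az":0.45,"jaw":-1}

```text
time: 35.85
tool_pos: [510.7, -210.4, 177.2]
tcp_rot: [3.141, 0.0, 2.51]
contact_force: [-0.1, 1.5, 0.6]
grip_width: 17.1
finger_force: 30.0
```

>>> send_rows:
  rows:
    - {"x":0,"y":0,"z":-0.01,"ax":0,"ay":0,"az":0,"jaw":-1}
    - {"x":0,"y":0,"z":-0.02,"ax":0,"ay":0,"az":0,"jaw":-1}
    - {"x":0,"y":0,"z":-0.03,"ax":0,"ay":0,"az":0,"jaw":-1}
    - {"x":0,"y":0,"z":-0.04,"ax":0,"ay":0,"az":0,"jaw":-1}
    - {"x":0,"y":0,"z":-0.05,"ax":0,"ay":0,"az":0,"jaw":-1}
    - {"x":0,"y":0,"z":-0.06,"ax":0,"ay":0,"az":0,"jaw":-1}
    - {"x":0,"y":0,"z":-0.07,"ax":0,"ay":0,"az":0,"jaw":-1}
    - {"x":0,"y":0,"z":-0.08,"ax":0,"ay":0,"az":0,"jaw":-1}
    - {"x":0,"y":0,"z":-0.09,"ax":0,"ay":0,"az":0,"jaw":-1}
    - {"x":0,"y":0,"z":-0.1,"ax":0,"ay":0,"az":0,"jaw":-1}

```text
time: 37.1
tool_pos: [510.6, -210.8, 197.1]
tcp_rot: [-3.142, 0.0, 2.509]
contact_force: [-0.7, -0.6, -2.2]
grip_width: 17.5
finger_force: 30.0
```

```bash
python3 tilt.py
```

```text
{'time': np.float64(37.1), 'tool_pos': array([ 510.63, -210.8 ,  197.06]), 'tcp_rot': array([-3.14,  0.  ,  2.51]), 'contact_force': array([-0.71, -0.62, -2.23]), 'moment': array([ 0.11, -0.15, -0.  ]), 'grip_width': np.float64(17.46), 'finger_force': np.float64(30.0)}
wrist disc slopes/z [-7.00000e-03  1.40000e-02  1.80402e+02] 910 of 1009 circ [ 483.7 -240.1] 29.5
side disc slopes/z [-2.60000e-02  2.10000e-02  1.80673e+02] 63 of 78 circ [ 484.9 -242.1] 26.9
```

>>> send_rows:
  rows:
    - {"x":0,"y":0,"z":-0.03,"ax":0,"ay":0,"az":0,"jaw":-1}
    - {"x":0.005,"y":0.01,"z":-0.07,"ax":0,"ay":0,"az":0,"jaw":-1}
    - {"x":0.015,"y":0.035,"z":-0.1,"ax":0,"ay":0,"az":0,"jaw":-1}
    - {"x":0.035,"y":0.08,"z":-0.1,"ax":0,"ay":0,"az":0,"jaw":-1}
    - {"x":0.06,"y":0.135,"z":-0.1,"ax":0,"ay":0,"az":0,"jaw":-1}
    - {"x":0.09,"y":0.2,"z":-0.1,"ax":0,"ay":0,"az":0,"jaw":-1}
    - {"x":0.12,"y":0.27,"z":-0.1,"ax":0,"ay":0,"az":0,"jaw":-1}
    - {"x":0.155,"y":0.34,"z":-0.1,"ax":0,"ay":0,"az":0,"jaw":-1}
    - {"x":0.185,"y":0.41,"z":-0.1,"ax":0,"ay":0,"az":0,"jaw":-1}
    - {"x":0.22,"y":0.48,"z":-0.1,"ax":0,"ay":0,"az":0,"jaw":-1}

```text
time: 38.45
tool_pos: [532.1, -106.3, 216.9]
tcp_rot: [-3.142, 0.0, 2.509]
contact_force: [-0.9, -0.1, -1.8]
grip_width: 17.5
finger_force: 30.0
```

>>> send_rows:
  rows:
    - {"x":0.032,"y":0.07,"z":0,"ax":0,"ay":0,"az":0,"jaw":-1}
    - {"x":0.064,"y":0.14,"z":0,"ax":0,"ay":0,"az":0,"jaw":-1}
    - {"x":0.096,"y":0.21,"z":0.03,"ax":0,"ay":0,"az":0,"jaw":-1}
    - {"x":0.128,"y":0.28,"z":0.07,"ax":0,"ay":0,"az":0,"jaw":-1}
    - {"x":0.16,"y":0.345,"z":0.12,"ax":0,"ay":0,"az":0,"jaw":-1}
    - {"x":0.185,"y":0.4,"z":0.18,"ax":0,"ay":0,"az":0,"jaw":-1}
    - {"x":0.205,"y":0.45,"z":0.24,"ax":0,"ay":0,"az":0,"jaw":-1}
    - {"x":0.222,"y":0.49,"z":0.3,"ax":0,"ay":0,"az":0,"jaw":-1}
    - {"x":0.232,"y":0.515,"z":0.35,"ax":0,"ay":0,"az":0,"jaw":-1}
    - {"x":0.237,"y":0.523,"z":0.4,"ax":0,"ay":0,"az":0,"jaw":-1}

```text
time: 39.7
tool_pos: [555.6, 5.2, 136.2]
tcp_rot: [-3.141, 0.0, 2.509]
contact_force: [-0.2, 0.1, -1.8]
grip_width: 17.7
finger_force: 30.0
```

```bash
cat > t2.py <<'E'
from f import *
o=bot.get_obs(); print({k:np.round(o[k],2) for k in('time','tool_pos','tcp_rot','contact_force','grip_width','finger_force')})
s,ds=bot.capture('side'); save('s6',s[120:360,100:420].repeat(2,0).repeat(2,1))
for n in('wrist','side','top'):
    a,d=bot.capture(n); P=cloud(n,d,o); hsv=cv2.cvtColor(a,cv2.COLOR_RGB2HSV).astype(int)
    red=((hsv[...,0]<8)|(hsv[...,0]>172))&(hsv[...,1]>120)&(np.hypot(P[...,0]-540,P[...,1]+15)<130)&(P[...,2]>15)&(d>0)
    gx=cv2.Sobel(P,cv2.CV_64F,1,0,ksize=3); gy=cv2.Sobel(P,cv2.CV_64F,0,1,ksize=3)
    N=np.cross(gx,gy); N/=np.linalg.norm(N,axis=2,keepdims=True)+1e-9
    q=P[red&(abs(N[...,2])>.9)]
    if len(q)<30: print(n,'few',len(q)); continue
    zt=np.median(q[:,2]); q=q[abs(q[:,2]-zt)<10]
    A=np.c_[q[:,:2]-q[:,:2].mean(0),np.ones(len(q))]
    w=np.ones(len(q),bool)
    for _ in range(10):
        c=np.linalg.lstsq(A[w],q[w,2],rcond=None)[0]; w=abs(A@c-q[:,2])<2.5
    cc,r=cv2.minEnclosingCircle(q[w][:,:2].astype(np.float32))
    print(n,c.round(3),w.sum(),len(q),'circ',np.round(cc,1),round(r,1))
E
python3 t2.py
```

```text
{'time': np.float64(39.7), 'tool_pos': array([555.58,   5.21, 136.21]), 'tcp_rot': array([-3.14,  0.  ,  2.51]), 'contact_force': array([-0.17,  0.14, -1.79]), 'grip_width': np.float64(17.71), 'finger_force': np.float64(30.0)}
wrist [-5.87000e-01 -1.01000e-01  1.21216e+02] 230 305 circ [592.6 -23.6] 14.1
side [1.40000e-02 3.70000e-02 1.18507e+02] 51 52 circ [587.5 -16.4] 21.7
top few 23
```

View pics/s6.png

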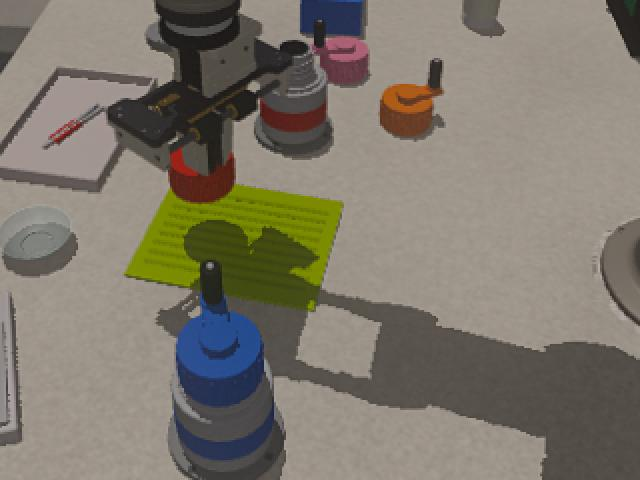

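The cap is off, held level above the mat at about (202,175), and the canister neck is bare. It swung toward +x, so I'll recentre by about 50 mm and lower it.

>>> send_rows:
  rows:
    - {"x":0.01,"y":-0.009,"z":0,"ax":0,"ay":0,"az":0,"jaw":-1}
    - {"x":0.03,"y":-0.027,"z":0,"ax":0,"ay":0,"az":0,"jaw":-1}
    - {"x":0.055,"y":-0.05,"z":0.02,"ax":0,"ay":0,"az":0,"jaw":-1}
    - {"x":0.085,"y":-0.076,"z":0.05,"ax":0,"ay":0,"az":0,"jaw":-1}
    - {"x":0.115,"y":-0.103,"z":0.09,"ax":0,"ay":0,"az":0,"jaw":-1}
    - {"x":0.14,"y":-0.126,"z":0.13,"ax":0,"ay":0,"az":0,"jaw":-1}
    - {"x":0.162,"y":-0.145,"z":0.17,"ax":0,"ay":0,"az":0,"jaw":-1}
    - {"x":0.178,"y":-0.16,"z":0.21,"ax":0,"ay":0,"az":0,"jaw":-1}
    - {"x":0.187,"y":-0.168,"z":0.25,"ax":0,"ay":0,"az":0,"jaw":-1}
    - {"x":0.19,"y":-0.17,"z":0.28,"ax":0,"ay":0,"az":0,"jaw":-1}

```text
time: 41.15
tool_pos: [504.6, 0.1, 80.3]
tcp_rot: [-3.141, -0.0, 2.509]
contact_force: [0.6, -0.5, -1.4]
grip_width: 17.6
finger_force: 30.0
```

```bash
python3 t2.py
```

```text
{'time': np.float64(41.15), 'tool_pos': array([5.0462e+02, 6.0000e-02, 8.0340e+01]), 'tcp_rot': array([-3.14, -0.  ,  2.51]), 'contact_force': array([ 0.59, -0.49, -1.44]), 'grip_width': np.float64(17.59), 'finger_force': np.float64(30.0)}
wrist [-2.1000e-02  2.8000e-02  7.3336e+01] 405 415 circ [520.9 -15.1] 29.8
side [-1.5000e-02  1.4000e-01  6.3289e+01] 29 31 circ [541.4   3.2] 18.7
top few 0
```

View pics/s6.png

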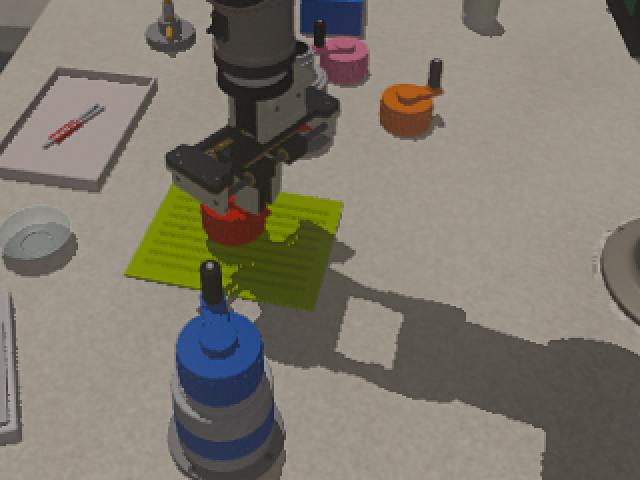

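The cap at about (235,215) is level over the middle of the mat, roughly 19 mm up. I'll lower it gently.

>>> send_rows:
  rows:
    - {"x":0,"y":0,"z":0.02,"ax":0,"ay":0,"az":0,"jaw":-1}
    - {"x":0,"y":0,"z":0.04,"ax":0,"ay":0,"az":0,"jaw":-1}
    - {"x":0,"y":0,"z":0.055,"ax":0,"ay":0,"az":0,"jaw":-1}
    - {"x":0,"y":0,"z":0.068,"ax":0,"ay":0,"az":0,"jaw":-1}
    - {"x":0,"y":0,"z":0.078,"ax":0,"ay":0,"az":0,"jaw":-1}
    - {"x":0,"y":0,"z":0.084,"ax":0,"ay":0,"az":0,"jaw":-1}
    - {"x":0,"y":0,"z":0.088,"ax":0,"ay":0,"az":0,"jaw":-1}
    - {"x":0,"y":0,"z":0.092,"ax":0,"ay":0,"az":0,"jaw":-1}
    - {"x":0,"y":0,"z":0.096,"ax":0,"ay":0,"az":0,"jaw":-1}
    - {"x":0,"y":0,"z":0.096,"ax":0,"ay":0,"az":0,"jaw":-1}

```text
time: 42.6
tool_pos: [504.8, 0.1, 61.8]
tcp_rot: [3.142, 0.0, 2.509]
contact_force: [0.2, 0.5, -0.5]
grip_width: 17.1
finger_force: 30.0
```

```bash
python3 t2.py
```

```text
{'time': np.float64(42.6), 'tool_pos': array([5.0479e+02, 9.0000e-02, 6.1770e+01]), 'tcp_rot': array([3.14, 0.  , 2.51]), 'contact_force': array([ 0.18,  0.46, -0.53]), 'grip_width': np.float64(17.08), 'finger_force': np.float64(30.0)}
wrist [-2.900e-02  1.800e-02  5.487e+01] 363 377 circ [521.6 -14.4] 29.8
side few 22
top few 0
```

>>> send_rows:
  rows:
    - {"x":0,"y":0,"z":0.002,"ax":0,"ay":0,"az":0,"jaw":-1}
    - {"x":0,"y":0,"z":0.003,"ax":0,"ay":0,"az":0,"jaw":-1}
    - {"x":0,"y":0,"z":0.004,"ax":0,"ay":0,"az":0,"jaw":-1}
    - {"x":0,"y":0,"z":0.005,"ax":0,"ay":0,"az":0,"jaw":-1}
    - {"x":0,"y":0,"z":0.006,"ax":0,"ay":0,"az":0,"jaw":-1}
    - {"x":0,"y":0,"z":0.007,"ax":0,"ay":0,"az":0,"jaw":-1}
    - {"x":0,"y":0,"z":0.008,"ax":0,"ay":0,"az":0,"jaw":-1}
    - {"x":0,"y":0,"z":0.008,"ax":0,"ay":0,"az":0,"jaw":-1}
    - {"x":0,"y":0,"z":0.008,"ax":0,"ay":0,"az":0,"jaw":-1}
    - {"x":0,"y":0,"z":0.008,"ax":0,"ay":0,"az":0,"jaw":-1}

```text
time: 44.05
tool_pos: [504.7, 0.3, 60.8]
tcp_rot: [3.141, 0.0, 2.509]
contact_force: [-4.5, 3.6, 10.3]
grip_width: 17.3
finger_force: 30.0
```

Contact made. I'll ease off, release and withdraw straight up.

>>> send_rows:
  rows:
    - {"x":0,"y":0,"z":-0.004,"ax":0,"ay":0,"az":0,"jaw":-1}
    - {"x":0,"y":0,"z":-0.004,"ax":0,"ay":0,"az":0,"jaw":-1}
    - {"x":0,"y":0,"z":-0.004,"ax":0,"ay":0,"az":0,"jaw":-0.5}
    - {"x":0,"y":0,"z":-0.004,"ax":0,"ay":0,"az":0,"jaw":-0.2}
    - {"x":0,"y":0,"z":-0.004,"ax":0,"ay":0,"az":0,"jaw":0}
    - {"x":0,"y":0,"z":-0.004,"ax":0,"ay":0,"az":0,"jaw":0}
    - {"x":0,"y":0,"z":-0.004,"ax":0,"ay":0,"az":0,"jaw":0}
    - {"x":0,"y":0,"z":-0.03,"ax":0,"ay":0,"az":0,"jaw":0}
    - {"x":0,"y":0,"z":-0.1,"ax":0,"ay":0,"az":0,"jaw":0}
    - {"x":0,"y":0,"z":-0.2,"ax":0,"ay":0,"az":0,"jaw":0}

```text
time: 45.3
tool_pos: [504.6, 0.1, 101.1]
tcp_rot: [-3.141, -0.0, 2.509]
contact_force: [0.4, 0.3, 0.2]
grip_width: 45.6
finger_force: 0.0
```

>>> send_rows:
  rows:
    - {"x":0,"y":0,"z":-0.1,"ax":0,"ay":0,"az":0,"jaw":0}
    - {"x":0,"y":0,"z":-0.25,"ax":0,"ay":0,"az":0,"jaw":0}
    - {"x":0,"y":0,"z":-0.4,"ax":0,"ay":0,"az":0,"jaw":0}
    - {"x":0,"y":0,"z":-0.5,"ax":0,"ay":0,"az":0,"jaw":0}
    - {"x":0,"y":0,"z":-0.58,"ax":0,"ay":0,"az":0,"jaw":0}
    - {"x":0,"y":0,"z":-0.6,"ax":0,"ay":0,"az":0,"jaw":0}
    - {"x":0,"y":0,"z":-0.6,"ax":0,"ay":0,"az":0,"jaw":0}
    - {"x":0,"y":0,"z":-0.6,"ax":0,"ay":0,"az":0,"jaw":0}
    - {"x":0,"y":0,"z":-0.6,"ax":0,"ay":0,"az":0,"jaw":0}
    - {"x":0,"y":0,"z":-0.6,"ax":0,"ay":0,"az":0,"jaw":0}

```text
time: 46.55
tool_pos: [504.6, 0.1, 219.7]
tcp_rot: [-3.141, -0.001, 2.509]
contact_force: [0.3, -0.4, -0.2]
grip_width: 45.8
finger_force: 0.0
```

```bash
python3 t2.py
```

```text
{'time': np.float64(46.55), 'tool_pos': array([5.0460e+02, 1.0000e-01, 2.1972e+02]), 'tcp_rot': array([-3.14, -0.  ,  2.51]), 'contact_force': array([ 0.28, -0.35, -0.22]), 'grip_width': np.float64(45.79), 'finger_force': np.float64(0.0)}
wrist [-1.0000e-03 -1.0000e-03  4.4407e+01] 1065 1333 circ [538.2 -26.6] 34.2
side [-0.268 -0.174 47.703] 137 211 circ [544.1 -19.4] 29.3
top few 0
```

View pics/s6.png

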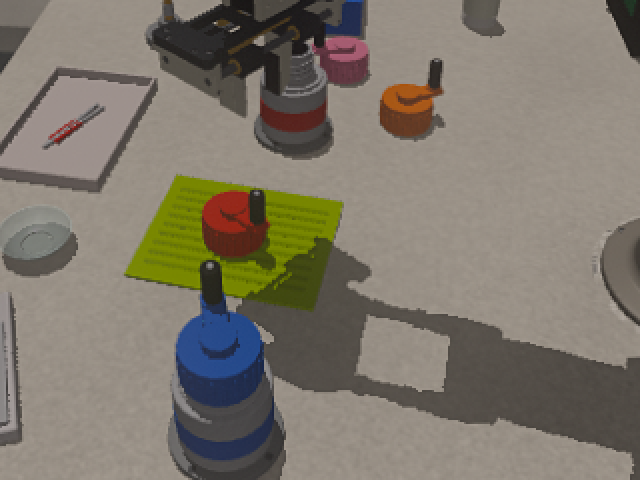

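The cap stands flat near the mat's centre at about (235,222). Its disc is level at z 44, which is the right height for resting on the mat, and the gripper is clear.

```bash
python3 -c "from plant import bot; print(bot.close_job())"
```

```text
the job is handed in; nothing more can be done
None
```

The red cap is unscrewed and stands upright, open side down, near the middle of the lime-green mat; I handed the job in at about 47 s with the gripper clear (it jammed and tilted twice while unwinding, and once the handle slipped from the grip).

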